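# Fill a tub with ball knobs and feed it to the sealer

### The job

Pour the eight black ball knobs from the steel cup into the white tub where it stands on the sealer's infeed, then slide the filled tub gently along its guides until it rests right up against the closed gate and holds the roller-lever switch tripped. All eight knobs must stay in the tub, the empty cup must be left standing upright on the rubber mat, and the dish and the bottle are left where they are.

Things in the scene. Friction and masses are not known exactly. Their poses are not given: they have to be found in the camera images.
- cup_mid (a point): the counting cup: loose polished steel cup on the rubber mat, 70 mm tall, straight-sided, outside 64 mm across, wall 3 mm, base 4 mm, 140 g, no handle. It holds the eight ball knobs, which reach to about 25 mm below the rim. This point is on its axis half-way up, 35 mm above its underside; z points out of the mouth.
- tub_mid (a point): the white plastic tub: a loose open box standing between the guides of the infeed, walls 110 mm (x, across the lane) by 130 mm (y, along the lane), 118 x 138 mm over the rim flange, 62 mm tall, walls and floor 3 mm, 160 g empty. It slides, with 3 mm play to each guide. This point is on its axis half-way up, 31 mm above its underside and 31 mm below the rim.
- infeed: infeed lane of the bench-top tub sealer, fixed, one piece with the machine. Origin on the table at the middle of the closed gate's face. The lane runs from there along +y for 365 mm; tubs are pushed along -y to the gate. Its plate is 6 mm above the table; guides 12 mm thick, inner faces at x = -58 and +58 mm, stand to 26 mm. The machine (260 wide, 310 mm tall) is at y = -6 to -246 mm.
- gate (a point): the gate that closes the machine's mouth, a steel plate 122 mm wide, up to 106 mm above the table: this point is at the middle of its face, at the height of the lane's plate (6 mm above the table); axes as the infeed's. With its rim flange against the gate the tub's centre is 69 mm from this face (+y).
- lever (a joint): angle in rad of the limit switch's roller lever, on an upright shaft at x = 91, y = 42 mm of the infeed. At 0 (sprung rest) the 38 mm arm points straight across the lane (-x); it grows as the tub pushes the roller towards the gate (-y), to 0.6 to 0.9 when the tub's side holds it away. It trips at 0.45 and springs back when let go (1 to 3 N at the roller).
- roller_c (a point): the centre of the black roller at the end of the lever, 18 mm across, 44 to 54 mm above the table; at rest it reaches 11 mm into the path of the tub's wall. The switch's grey body lies outside the lane, at x = 78 to 160, y = 20 to 64 mm of the infeed.
- mat: the black rubber bench mat, fixed, 250 (x) by 130 mm (y), 3 mm thick; origin at the centre of its underside. The cup and the steel dish stand on it, one near each end, 120 mm apart.
- knob1_c (a point): one of the eight loose black ball knobs (machine handle ends): a hard plastic ball 22 mm across with a small brass thread insert at one pole, 12 g; they start in the steel cup and roll when tipped out. This point is its centre.
- knob2_c (a point): another of the eight ball knobs, the same; this point is its centre.
- knob3_c (a point): another of the eight ball knobs, the same; this point is its centre.
- knob4_c (a point): another of the eight ball knobs, the same; this point is its centre.
- knob5_c (a point): another of the eight ball knobs, the same; this point is its centre.
- knob6_c (a point): another of the eight ball knobs, the same; this point is its centre.
- knob7_c (a point): another of the eight ball knobs, the same; this point is its centre.
- knob8_c (a point): another of the eight ball knobs, the same; this point is its centre.
- dish: a bystander on the mat: an empty shallow round steel dish, 84 mm across, 34 mm tall; origin under its centre.
- tea_bottle: a bystander: a drinks bottle left of the mat, 66 mm across, 205 mm tall; origin under its centre.
Mind the look-alikes: they are no part of the job. Leave any orange look-alike of the part that bears tub_mid alone.

How it is judged:
On the way, in this order (a step that is already met when the one before it is completed fails the run):
1. the cup is lifted and tipped over the tub (angle between cup_mid's own z axis and vertical above 1 rad and height (world z) of cup_mid above 0.08 m and horizontal distance between cup_mid and tub_mid below 0.14 m), for 0.1 s.
2. all eight knobs lie in the tub, still short of the switch (x of knob1_c in the frame of tub_mid between -0.053 and 0.053 m and y of knob1_c in the frame of tub_mid between -0.063 and 0.063 m and z of knob1_c in the frame of tub_mid between -0.032 and 0.026 m and x of knob2_c in the frame of tub_mid between -0.053 and 0.053 m and y of knob2_c in the frame of tub_mid between -0.063 and 0.063 m and z of knob2_c in the frame of tub_mid between -0.032 and 0.026 m and x of knob3_c in the frame of tub_mid between -0.053 and 0.053 m and y of knob3_c in the frame of tub_mid between -0.063 and 0.063 m and z of knob3_c in the frame of tub_mid between -0.032 and 0.026 m and x of knob4_c in the frame of tub_mid between -0.053 and 0.053 m and y of knob4_c in the frame of tub_mid between -0.063 and 0.063 m and z of knob4_c in the frame of tub_mid between -0.032 and 0.026 m and x of knob5_c in the frame of tub_mid between -0.053 and 0.053 m and y of knob5_c in the frame of tub_mid between -0.063 and 0.063 m and z of knob5_c in the frame of tub_mid between -0.032 and 0.026 m and x of knob6_c in the frame of tub_mid between -0.053 and 0.053 m and y of knob6_c in the frame of tub_mid between -0.063 and 0.063 m and z of knob6_c in the frame of tub_mid between -0.032 and 0.026 m and x of knob7_c in the frame of tub_mid between -0.053 and 0.053 m and y of knob7_c in the frame of tub_mid between -0.063 and 0.063 m and z of knob7_c in the frame of tub_mid between -0.032 and 0.026 m and x of knob8_c in the frame of tub_mid between -0.053 and 0.053 m and y of knob8_c in the frame of tub_mid between -0.063 and 0.063 m and z of knob8_c in the frame of tub_mid between -0.032 and 0.026 m and value of joint lever below 0.2 rad), for 0.2 s.
3. the filled tub is against the gate and the switch is tripped (x of knob1_c in the frame of tub_mid between -0.053 and 0.053 m and y of knob1_c in the frame of tub_mid between -0.063 and 0.063 m and z of knob1_c in the frame of tub_mid between -0.032 and 0.026 m and x of knob2_c in the frame of tub_mid between -0.053 and 0.053 m and y of knob2_c in the frame of tub_mid between -0.063 and 0.063 m and z of knob2_c in the frame of tub_mid between -0.032 and 0.026 m and x of knob3_c in the frame of tub_mid between -0.053 and 0.053 m and y of knob3_c in the frame of tub_mid between -0.063 and 0.063 m and z of knob3_c in the frame of tub_mid between -0.032 and 0.026 m and x of knob4_c in the frame of tub_mid between -0.053 and 0.053 m and y of knob4_c in the frame of tub_mid between -0.063 and 0.063 m and z of knob4_c in the frame of tub_mid between -0.032 and 0.026 m and x of knob5_c in the frame of tub_mid between -0.053 and 0.053 m and y of knob5_c in the frame of tub_mid between -0.063 and 0.063 m and z of knob5_c in the frame of tub_mid between -0.032 and 0.026 m and x of knob6_c in the frame of tub_mid between -0.053 and 0.053 m and y of knob6_c in the frame of tub_mid between -0.063 and 0.063 m and z of knob6_c in the frame of tub_mid between -0.032 and 0.026 m and x of knob7_c in the frame of tub_mid between -0.053 and 0.053 m and y of knob7_c in the frame of tub_mid between -0.063 and 0.063 m and z of knob7_c in the frame of tub_mid between -0.032 and 0.026 m and x of knob8_c in the frame of tub_mid between -0.053 and 0.053 m and y of knob8_c in the frame of tub_mid between -0.063 and 0.063 m and z of knob8_c in the frame of tub_mid between -0.032 and 0.026 m and value of joint lever above 0.45 rad and y of tub_mid in the frame of infeed below 0.079 m and angle between tub_mid's own z axis and vertical below 0.1 rad), for 0.2 s.
At the end, for the whole second after the job is handed in: all eight knobs lie inside the tub below its rim; the tub stands flat in the lane within 10 mm of the gate and holds the switch lever beyond 0.45 rad; the cup stands upright (within 0.1 rad) on the mat; tub and cup at rest (all of step 3 and angle between cup_mid's own z axis and vertical below 0.1 rad and height (world z) of cup_mid below 0.048 m and x of cup_mid in the frame of mat between -0.125 and 0.125 m and y of cup_mid in the frame of mat between -0.065 and 0.065 m and linear speed of each of tub, cup below 0.03 m/s); the robot touches nothing.
It fails at once if the tub is shoved faster than 0.5 m/s (linear speed of tub above 0.5 m/s).
It fails at once if the steel dish is pushed more than 30 mm from its place (distance of dish from where it was at the start of the episode above 0.03 m).
It fails at once if the tea bottle is pushed more than 30 mm from its place (distance of tea_bottle from where it was at the start of the episode above 0.03 m).
It also fails if it takes over 72 s, if anything falls off the work surface, if the arm or the gripper's body presses on something with over 40 N, if the wrist force passes 120 N, or if a joint passes its speed limit or range.

### The arm

A 6-joint arm with a two-finger parallel gripper is mounted at the origin on the work surface. World frame = base frame: x ahead of the robot, y to its left, z up, the work surface at z = 0. Lengths are in m, angles in rad, forces in N, time in s.
With the tool pointing down it reaches from about 0.375 to 0.975 m from the base axis. Payload 3.8 kg.
Tool frame: the origin (TCP) lies midway between the tips of the shut fingers; the grasp point (between the pads) lies 19 mm behind it; y points along the fingers, x is the direction in which the jaws open and shut, and the axes are right-handed (so a half turn about y gives the same grasp; the last joint's range is limited). The gripper opens to 88 mm and grips with 3 to 60 N. Pads are 18 mm wide; open, the fingers measure 123 mm over their backs; the gripper's body (75 mm by 187 mm) begins 45 mm behind the grasp point.
Start: joints at [-1.261, 0.264, 1.604, -0, 1.274, -0.037], TCP at [0.229, -0.635, 0.239] pointing down, gripper open.
Joint ranges: [-2.63, 2.63], [-0.94, 2.18], [0.31, 2.57], [-1.31, 4.45], [0, 2.66], [-2.55, 2.55]. Speed limits (rad/s): [2.57, 2.57, 3.14, 3.14, 3.14, 3.14].

### API

Orientations are given as a 3x3 rotation matrix whose columns are the frame's x, y, z axes.
In Python, from station import r, vision gives the robot as it stands.
- The arm moves only by the tool step_arm, never from a script. Its argument "rows" is a list of rows, each an object with "xyz": the shift along the tool's x, y, z in m, a list of three; "angular": the turn, a rotation vector about the tool's x, y, z in rad, a list of three; "gripper": the opening, from -1 (shut) to 1 (fully open). A call has exactly 10 rows; each row shifts and turns the pose as measured when the row begins, along the tool's axes as they then stand; what a row does not reach is not made up. A row lasts 1/10 s, in which the tool goes at most 50 mm and 8.59 degrees, less where a joint would pass 70% of its speed; a pose out of reach is approached as far as the arm can. A call is refused whole if a number of a shift passes 0.05 or a number of a turn 0.15, either way. A call with a gripper value outside its range is refused whole. The fingers move at their own pace and stop on an object; "newtons" is the grip in N (left out, the last holds). Time passes only in rows, so rows that do not move let the fingers close, or fill a call up. It gives the time, the measured TCP pose, the force and the opening at its end, in the units of the state.
- r.read_state(): the state, without advancing time (a new reading comes with each control period).
- vision.snapshot(name): name is "side" or "top" or "wrist"; returns a dict with "image" (420x560x3 uint8, red, green, blue), "range_z" (420x560 float32, m along the optical axis (not along the pixel's ray), 0 where there is no reading), "fx", "fy", "cx", "cy" (pixels), "T" (4x4, takes a point from camera to world coordinates); the wrist camera has in their place "T_tool_cam" (4x4, takes a point from camera to tool coordinates, whose origin is the TCP and whose axes are the tool frame's). Camera axes: x right, y down, z forward; pixel columns grow to the right and rows downward; lengths in m; the calibration is good to about 2 mm. A picture is of the moment at which its call begins: read the wrist's pose just before it.
- r.hand_in(): hands the job in, once; it reports no verdict.
The state is a dict: "time": time; "joint_pos": joint angles; "dq": joint speeds; "joint_efforts": joint torques, N m; "tool_pos": TCP position; "eef_rot": TCP orientation; "contact_force": force on the tool from outside, world axes, zero at the start; "torque": the same for the moment, N m; "gripper_width": opening from 0.0 (shut) to 1.0 (fully open).
Only numpy, scipy, OpenCV 4.12 (cv2) and the standard library are available. Lean on these libraries where they do the work, as an engineer would, in place of code of your own. Each camera call takes 0.05 s, during which the arm holds its last target.

## Working session

There is one attempt and no reset: what is moved stays moved. The work goes in short steps, Python scripts to look and compute and a tool call to move; the robot and the scene stay as the last step left them, time stands still between calls to the robot, and variables do not carry over. Pictures are saved under pics/ and viewed, and the job is handed in when it is done.

Besides the shell and the picture viewer there is one more tool, called after "Emit:" by a JSON object that holds its "op" and its "data", one argument or row to a line. step_arm: Moves the arm, as the interface text tells. Its arguments: {"type":"object","properties":{"rows":{"type":"array","items":{"type":"object","properties":{"xyz":{"type":"array","items":{"type":"number"}},"angular":{"type":"array","items":{"type":"number"}},"gripper":{"type":"number"}}}},"newtons":{"type":"number"}},"required":["rows"]}

```bash
ls; mkdir -p pics; python3 - <<'E'
from station import r, vision
import cv2, numpy as np, pickle
s=r.read_state()
print(s['time'],s['tool_pos'],s['eef_rot'],s['gripper_width'],s['contact_force'])
for n in ("side","top","wrist"):
    d=vision.snapshot(n); pickle.dump(d,open(n+'0.pkl','wb'))
    cv2.imwrite(f'pics/{n}0.png',d['image'][:,:,::-1])
    print(n,d['fx'],d['cx'],d['cy'],np.round(d.get('T',d.get('T_tool_cam')),3).tolist())
E
```

```text
pics
0.0 [ 0.22920883 -0.63417526  0.23743143] [[ 3.39888891e-01 -6.35152276e-04  9.40465384e-01]
 [-9.40463237e-01  2.01121291e-03  3.39889473e-01]
 [-2.10735769e-03 -9.99997776e-01  8.62515587e-05]] 1.0043328708235566 [-0.15581241  0.34459621  1.02041867]
side 387.96371052768524 279.2529053835151 208.81976580012966 [[0.129, 0.654, -0.746, 1.333], [0.992, -0.09, 0.092, 0.071], [-0.007, -0.751, -0.66, 0.827], [0.0, 0.0, 0.0, 1.0]]
top 508.11496063057467 281.8810597457674 210.38587508375971 [[-0.021, -0.993, 0.112, 0.33], [-1.0, 0.021, -0.004, 0.168], [0.002, -0.112, -0.994, 1.311], [0.0, 0.0, 0.0, 1.0]]
wrist 290.90895380104416 282.34727465992376 208.38951409955027 [[1.0, -0.0, 0.001, -0.0], [-0.001, -0.303, 0.953, -0.146], [-0.0, -0.953, -0.303, 0.078], [0.0, 0.0, 0.0, 1.0]]
```

View pics/side0.png

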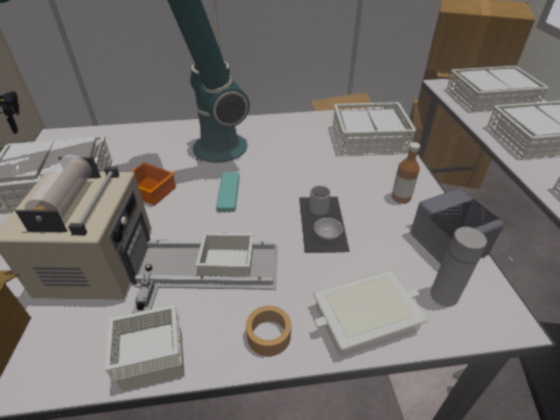

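View pics/top0.png

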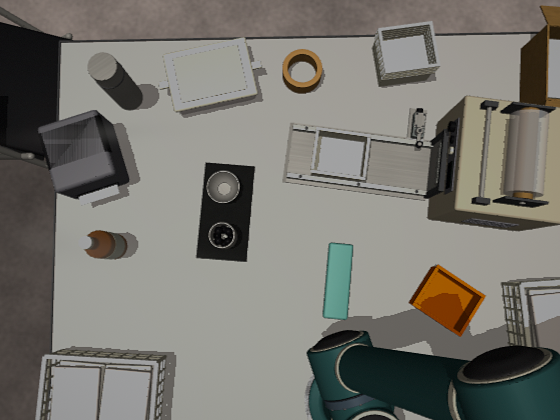

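View pics/wrist0.png

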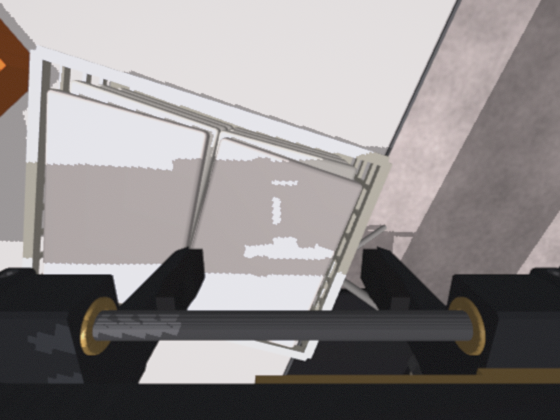

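Top view: the cup with black knobs is at (223,235), the dish at (223,187), and the tub at (342,155) in the lane. The gate is near (433,165) and the switch near (418,130). I'll measure next.

```bash
cat > h.py <<'E'
import numpy as np, cv2, pickle
def ray(d,u,v,z,T=None):
    T=d['T'] if T is None else T
    q=T[:3,:3]@np.array([(u-d['cx'])/d['fx'],(v-d['cy'])/d['fy'],1]); o=T[:3,3]
    return o+q*(z-o[2])/q[2]
def cloud(d,T=None):
    T=d['T'] if T is None else T
    h,w=d['range_z'].shape; u,v=np.meshgrid(np.arange(w),np.arange(h)); z=d['range_z']
    p=np.stack([(u-d['cx'])/d['fx']*z,(v-d['cy'])/d['fy']*z,z],-1)
    return p@T[:3,:3].T+T[:3,3]
E
python3 - <<'E'
from h import *
d=pickle.load(open('top0.pkl','rb')); im=d['image'][:,:,::-1]
c=im[90:270,190:450]; c=cv2.resize(c,None,fx=3,fy=3,interpolation=cv2.INTER_CUBIC); cv2.imwrite('pics/c0.png',c)
P=cloud(d)
for n,(u,v) in dict(cup=(223,235),dish=(223,187),tubfl=(342,155),mat=(205,210),plate=(395,170),gate=(437,165)).items():
    print(n,np.round(P[v,u],4))
# per-view z maps: heights
z=P[...,2]; hm=np.clip(z/0.12,0,1)*255; hm[d['range_z']==0]=0
cv2.imwrite('pics/h0.png',cv2.applyColorMap(cv2.resize(hm[90:270,190:450].astype(np.uint8),None,fx=3,fy=3,interpolation=cv2.INTER_NEAREST),cv2.COLORMAP_JET))
E
```

```text
cup [0.4167 0.3144 0.0105]
dish [0.5417 0.3139 0.0064]
tubfl [0.619  0.0025 0.0101]
mat [0.4832 0.3617 0.0009]
plate [ 0.5762 -0.1337  0.0115]
gate [ 0.5712 -0.218   0.0921]
```

View pics/c0.png

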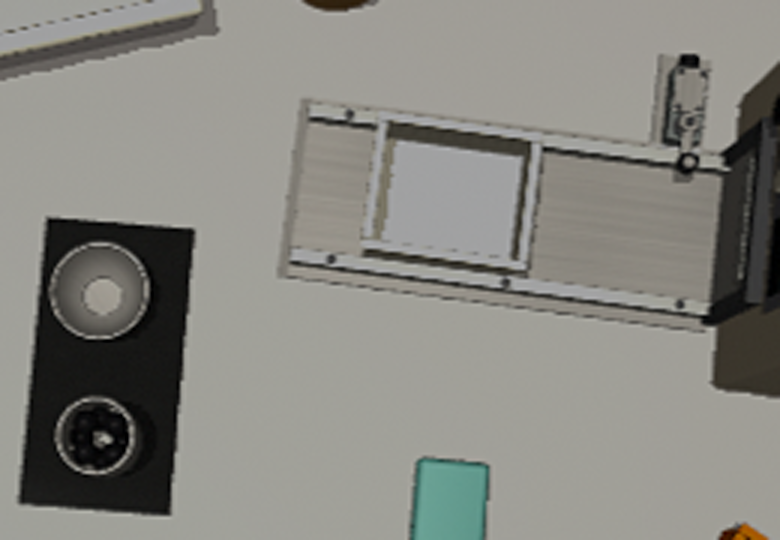

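View pics/h0.png

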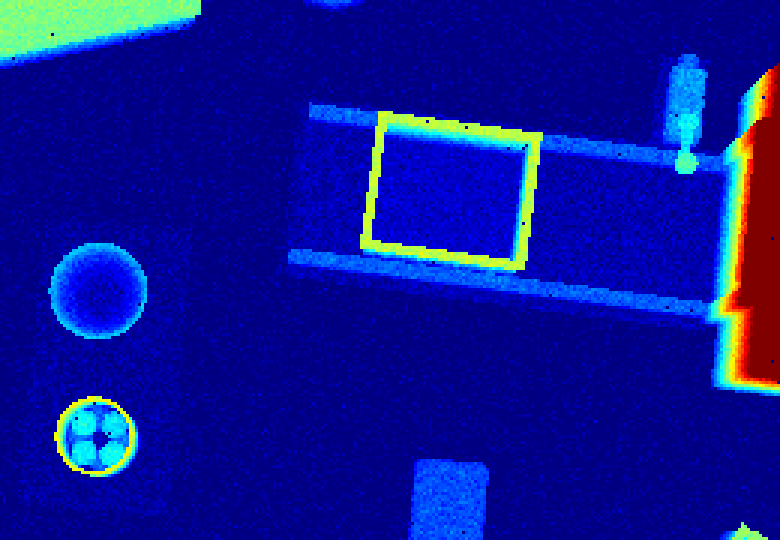

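The height map shows the cup rim, tub flange and guides cleanly, so I'll fit each of them.

```bash
python3 - <<'E'
from h import *
for nm in ('top','side'):
    d=pickle.load(open(nm+'0.pkl','rb')); P=cloud(d); z=P[...,2]
    def sel(x0,x1,y0,y1,z0,z1):
        m=(P[...,0]>x0)&(P[...,0]<x1)&(P[...,1]>y0)&(P[...,1]<y1)&(z>z0)&(z<z1)&(d['range_z']>0); return P[m]
    cup=sel(.36,.47,.26,.37,.064,.085); print(nm,'cup n',len(cup),cup[:,2].mean(), cv2.minEnclosingCircle(cup[:,:2].astype(np.float32)))
    print('  dish',cv2.minEnclosingCircle(sel(.485,.6,.25,.38,.026,.045)[:,:2].astype(np.float32)))
    t=sel(.5,.75,-.12,.12,.06,.075); r=cv2.minAreaRect(t[:,:2].astype(np.float32)); print('  tub',t[:,2].mean(),r); print(cv2.boxPoints(r).round(4).tolist())
    g=sel(.45,.75,-.19,.16,.020,.033); r=cv2.minAreaRect(g[:,:2].astype(np.float32)); print('  guides',len(g),r); print(cv2.boxPoints(r).round(4).tolist())
    ro=sel(.6,.68,-.22,-.12,.040,.060); print('  roller',len(ro),ro.mean(0))
    bt=sel(.3,.5,.4,.65,.05,.25); print('  bottle',bt.min(0),bt.max(0))
    gt=sel(.5,.68,-.25,-.17,.095,.11); print('  gate',len(gt),gt.min(0),gt.max(0))
E
```

```text
top cup n 116 0.07246734603516113 ((0.41312846541404724, 0.3121384382247925), 0.03205568343400955)
  dish ((0.5384691953659058, 0.3124540150165558), 0.04203900322318077)
  tub 0.06744191448050275 ((0.6117794513702393, 0.014467090368270874), (0.13825875520706177, 0.11913558095693588), 80.59747314453125)
[[0.541700005531311, -0.04399999976158142], [0.6593000292778015, -0.06350000202655792], [0.6818000078201294, 0.07289999723434448], [0.564300000667572, 0.09239999949932098]]
  guides 1216 ((0.6179248094558716, -0.01993858814239502), (0.33967310190200806, 0.21454867720603943), 89.89385986328125)
[[0.5102999806404114, -0.18960000574588776], [0.7249000072479248, -0.1899999976158142], [0.7254999876022339, 0.14970000088214874], [0.5109999775886536, 0.1500999927520752]]
  roller 101 [ 0.650832   -0.1887935   0.04782303]
  bottle [0.36184792 0.56019071 0.05007326] [0.42715846 0.62043245 0.20946066]
  gate 99 [ 0.5005777  -0.24321592  0.0951831 ] [ 0.67823037 -0.20314546  0.10978543]
side cup n 131 0.07031566571699709 ((0.4165703356266022, 0.31338199973106384), 0.03450004383921623)
  dish ((0.5
[... 177 characters left out ...]
0656433105469)
[[0.5436999797821045, -0.04309999942779541], [0.6632999777793884, -0.06239999830722809], [0.6852999925613403, 0.0737999975681305], [0.5656999945640564, 0.09309999644756317]]
  guides 1336 ((0.6219163537025452, -0.019574686884880066), (0.3405206799507141, 0.2138308584690094), 89.99696350097656)
[[0.5149999856948853, -0.18979999423027039], [0.7287999987602234, -0.18979999423027039], [0.7287999987602234, 0.15070000290870667], [0.5149999856948853, 0.15070000290870667]]
  roller 95 [ 0.65191162 -0.18738336  0.04850686]
  bottle [0.37964951 0.56060652 0.05010976] [0.433685   0.62473603 0.20791304]
  gate 197 [ 0.50394743 -0.2421965   0.0952461 ] [ 0.67975265 -0.20207105  0.10985224]
```

Emit:
{"op": "step_arm", "data": {
  "rows": [
    {"xyz":[0,-0.05,0],"angular":[0,0,0],"gripper":1},
    {"xyz":[0,-0.05,0],"angular":[0,0,0],"gripper":1},
    {"xyz":[0,-0.05,0],"angular":[0,0,0],"gripper":1},
    {"xyz":[0,-0.05,0],"angular":[0,0,0],"gripper":1},
    {"xyz":[-0.034,0,0.036],"angular":[0,0,0],"gripper":1},
    {"xyz":[-0.034,0,0.036],"angular":[0,0,0],"gripper":1},
    {"xyz":[-0.034,0,0.036],"angular":[0,0,0],"gripper":1},
    {"xyz":[-0.034,0,0.036],"angular":[0,0,0],"gripper":1},
    {"xyz":[-0.034,0,0.036],"angular":[0,0,0],"gripper":1},
    {"xyz":[-0.034,0,0.036],"angular":[0,0,0],"gripper":1}
  ]
}}

```text
time: 1.15
tool_pos: [0.3632, -0.3682, 0.4404]
eef_rot: [[0.33, -0.003, 0.944], [-0.944, 0.012, 0.33], [-0.012, -1.0, 0.001]]
contact_force: [0.8, -0.4, 1.1]
gripper_width: 0.998
```

```bash
cat > st.py <<'E'
from station import r
import numpy as np, json
np.set_printoptions(precision=4,suppress=True)
s=r.read_state()
print(s['time'],'q',np.array(s['joint_pos']),'p',np.array(s['tool_pos']),'F',np.array(s['contact_force']),'w',s['gripper_width'])
print(np.array(s['eef_rot']))
open('log.jsonl','a').write(json.dumps([list(map(float,s['joint_pos'])),list(map(float,s['tool_pos'])),np.array(s['eef_rot']).tolist()])+'\n')
E
python3 st.py
```

```text
1.15 q [-0.8441 -0.0894  1.6243  0.0058  1.6175  0.391 ] p [ 0.3632 -0.3682  0.4404] F [ 0.7642 -0.3952  1.1224] w 0.9982614051879583
[[ 0.3296 -0.0028  0.9441]
 [-0.944   0.012   0.3296]
 [-0.0123 -0.9999  0.0013]]
```

Emit:
{"op": "step_arm", "data": {
  "rows": [
    {"xyz":[-0.04,0.004,0.026],"angular":[0,0,0],"gripper":1},
    {"xyz":[-0.04,0.004,0.026],"angular":[0,0,0],"gripper":1},
    {"xyz":[-0.04,0.004,0.024],"angular":[0,0,0],"gripper":1},
    {"xyz":[-0.042,0.004,0.02],"angular":[0,0,0],"gripper":1},
    {"xyz":[-0.042,0.004,0.02],"angular":[0,0,0],"gripper":1},
    {"xyz":[-0.042,0.004,0.018],"angular":[0,0,0],"gripper":1},
    {"xyz":[-0.042,0.004,0.016],"angular":[0,0,0],"gripper":1},
    {"xyz":[-0.042,0.004,0.014],"angular":[0,0,0],"gripper":1},
    {"xyz":[-0.042,0.004,0.014],"angular":[0,0,0],"gripper":1},
    {"xyz":[-0.042,0.004,0.014],"angular":[0,0,0],"gripper":1}
  ]
}}

```text
time: 2.15
tool_pos: [0.4068, 0.1056, 0.4027]
eef_rot: [[0.328, -0.0, 0.945], [-0.944, 0.013, 0.328], [-0.013, -1.0, 0.004]]
contact_force: [1.0, -0.2, 0.4]
gripper_width: 0.998
```

```bash
python3 st.py
```

```text
2.15 q [ 0.1841 -0.2926  1.8594  0.0131  1.5727  1.4203] p [0.4068 0.1056 0.4027] F [ 0.9925 -0.2043  0.4194] w 0.9982965749965106
[[ 0.3284 -0.0003  0.9445]
 [-0.9445  0.0132  0.3284]
 [-0.0126 -0.9999  0.004 ]]
```

Emit:
{"op": "step_arm", "data": {
  "rows": [
    {"xyz":[-0.03,0,0.01],"angular":[0,-0.15,0],"gripper":1},
    {"xyz":[-0.03,0,0.01],"angular":[0,-0.15,0],"gripper":1},
    {"xyz":[0,0,0],"angular":[0.145,0,0],"gripper":1},
    {"xyz":[0,0,0],"angular":[0.145,0,0],"gripper":1},
    {"xyz":[0,0,0],"angular":[0.145,0,0],"gripper":1},
    {"xyz":[0,0,0],"angular":[0.145,0,0],"gripper":1},
    {"xyz":[0,0,0],"angular":[0,0,0],"gripper":1},
    {"xyz":[0,0,0],"angular":[0,0,0],"gripper":1},
    {"xyz":[0,0,0],"angular":[0,0,0],"gripper":1},
    {"xyz":[0,0,0],"angular":[0,0,0],"gripper":1}
  ]
}}

```text
time: 3.15
tool_pos: [0.3987, 0.1806, 0.3972]
eef_rot: [[0.613, 0.433, 0.661], [-0.79, 0.351, 0.502], [-0.015, -0.83, 0.558]]
contact_force: [0.3, -0.1, 0.9]
gripper_width: 1.002
```

```bash
python3 st.py; cat > kin.py <<'E'
import numpy as np, json
from scipy.spatial.transform import Rotation as Ro
from scipy.optimize import least_squares
C=np.array([[-1,0,0],[0,0,1],[0,1,0]]).T.astype(float)
C=np.stack([[-1,0,0],[0,0,1],[0,1,0]],1).astype(float)
Rz=lambda a:Ro.from_euler('z',a).as_matrix(); Ry=lambda a:Ro.from_euler('y',a).as_matrix()
def fk(q,k):
    h,a1,d,a2,a3,d6=k
    R1=Rz(q[0]); p=R1@np.array([a1,d,h]); R2=R1@Ry(q[1]); p=p+R2@[0,0,a2]; R3=R2@Ry(q[2]); 
    p=p+R3@[0,0,a3]; el=p.copy(); R=R3@Rz(q[3])@Ry(q[4]); p=p+R@[0,0,d6]
    return p,R@Rz(q[5])@C,el
def fit():
    L=[json.loads(l) for l in open('log.jsonl')]
    L.append([[-1.261,.264,1.604,0,1.274,-.037],[.2292,-.6342,.2374],None])
    f=lambda k:np.concatenate([fk(q,k)[0]-p for q,p,_ in L])
    s=least_squares(f,[.4,0,.02,.4,.4,.25]); return s.x,f(s.x),L
if __name__=='__main__':
    np.set_printoptions(precision=4,suppress=True)
    k,e,L=fit(); print(k,e)
    for q,p,R in L:
        if R is not None: print(np.abs(fk(q,k)[1]-np.array(R)).max())
E
python3 kin.py
```

```text
3.15 q [ 0.1416 -0.6469  2.1812  0.3265  1.1061  0.9853] p [0.3987 0.1806 0.3972] F [ 0.3127 -0.1085  0.8511] w 1.0021837325932126
[[ 0.6126  0.4334  0.661 ]
 [-0.7903  0.3514  0.502 ]
 [-0.0147 -0.8298  0.5578]]
[ 0.2508 -0.004   0.025   0.5107  0.5699  0.3395] [-0.0001  0.0002 -0.      0.      0.0001 -0.0001  0.0001 -0.0001  0.0001
  0.0001 -0.0001 -0.    ]
3.885780586188048e-16
4.440892098500626e-16
2.7755575615628914e-16
```

```bash
cat > ik.py <<'E'
from kin import *
k=fit()[0]
LO=np.array([-2.63,-.94,.31,-1.31,0,-2.55])+.03; HI=np.array([2.63,2.18,2.57,4.45,2.66,2.55])-.03
def ik(p,R,q0):
    f=lambda q:np.concatenate([(fk(q,k)[0]-p)*5,Ro.from_matrix(fk(q,k)[1].T@R).as_rotvec()])
    s=least_squares(f,np.clip(q0,LO+1e-3,HI-1e-3),bounds=(LO,HI),max_nfev=300); return s.x,np.abs(s.fun).max()
def toolR(az,ang,flip=1):
    # tool y at angle 'ang' from up towards azimuth az ; tool x horizontal
    u=np.array([np.cos(az),np.sin(az),0]); y=np.sin(ang)*u+np.array([0,0,np.cos(ang)])
    x=flip*np.array([np.sin(az),-np.cos(az),0]); return np.stack([x,y,np.cross(x,y)],1)
E
python3 - <<'E'
from ik import *
np.set_printoptions(precision=3,suppress=True)
q0=np.array([.6,-.65,2.2,.0,.9,1.5])
ax=np.array([.414,.3125,0])
for azd in (20,30,37,45):
  for th in (25,35,45):
    az=np.radians(azd);R=toolR(az,np.radians(90+th)); y=R[:,1]
    for name,b in (('pre',-.13),('grasp',0.014)):
        p=ax+[0,0,.055]+b*y; q,e=ik(p,R,q0); print(azd,th,name,q,round(e,4),'wrist',fk(q,k)[2])
E
```

```text
20 25 pre [ 0.913 -0.422  2.54  -0.626  0.581  2.52 ] 0.516 wrist [0.147 0.232 0.42 ]
20 25 grasp [ 0.588 -0.134  2.54  -0.805  0.03   2.52 ] 0.4265 wrist [0.244 0.193 0.334]
20 35 pre [ 0.908 -0.449  2.54  -0.609  0.596  2.52 ] 0.3355 wrist [0.146 0.227 0.428]
20 35 grasp [ 0.59  -0.112  2.54  -0.787  0.03   2.52 ] 0.2763 wrist [0.245 0.194 0.327]
20 45 pre [ 0.894 -0.463  2.54  -0.597  0.596  2.52 ] 0.1541 wrist [0.147 0.223 0.432]
20 45 grasp [ 0.612 -0.081  2.522 -0.756  0.069  2.52 ] 0.1411 wrist [0.249 0.205 0.324]
30 25 pre [ 0.916 -0.407  2.54  -0.689  0.579  2.52 ] 0.5082 wrist [0.148 0.234 0.416]
30 25 grasp [ 0.607 -0.135  2.54  -0.899  0.03   2.52 ] 0.4164 wrist [0.24  0.197 0.335]
30 35 pre [ 0.919 -0.433  2.54  -0.68   0.599  2.52 ] 0.3259 wrist [0.145 0.231 0.423]
30 35 grasp [ 0.608 -0.112  2.54  -0.893  0.03   2.52 ] 0.265 wrist [0.242 0.199 0.328]
30 45 pre [ 0.767 -0.491  2.54  -0.369  0.543  2.098] 0.1814 wrist [0.171 0.199 0.439]
30 45 grasp [ 0.609 -0.082  2.534 -0.887  0.03   2.52 ] 0.1154 wrist [0.246 0.202 0.32 ]
37 25 pre [ 0.563 -0.455  2.54   0.087  0.478 
[... 311 characters left out ...]
 pre [ 0.551 -0.511  2.54   0.102  0.532  1.404] 0.201 wrist [0.206 0.156 0.444]
37 45 grasp [ 0.569 -0.039  2.54   2.5    0.084 -0.99 ] 0.0757 wrist [0.253 0.192 0.304]
45 25 pre [-0.229 -0.077  2.54   1.181  1.085 -0.518] 0.4211 wrist [ 0.312 -0.047  0.316]
45 25 grasp [ 0.179  0.218  2.54   2.042  0.81  -1.055] 0.2113 wrist [0.31  0.081 0.221]
45 35 pre [ 0.139 -0.412  2.54   0.81   0.743  0.304] 0.3073 wrist [0.269 0.063 0.417]
45 35 grasp [ 0.369  0.029  2.54   1.98   0.409 -0.751] 0.1474 wrist [0.289 0.139 0.282]
45 45 pre [ 0.311 -0.486  2.54   0.556  0.631  0.695] 0.1764 wrist [0.242 0.104 0.437]
45 45 grasp [ 0.45  -0.029  2.54   1.805  0.246 -0.499] 0.0627 wrist [0.275 0.16  0.301]
```

```bash
cat >> ik.py <<'E'
def aik(p,R):
    h,a1,d,a2,a3,d6=k; w=p-d6*R[:,1]; out=[]
    rho=np.hypot(w[0],w[1]); 
    if rho<abs(d): return out
    q1=np.arctan2(w[1],w[0])-np.arcsin(d/rho); r=np.sqrt(rho**2-d**2)-a1; z=w[2]-h
    D=np.hypot(r,z); c=(D*D-a2*a2-a3*a3)/(2*a2*a3)
    if abs(c)>1: return out
    q3=np.arccos(c); q2=np.arctan2(r,z)-np.arctan2(a3*np.sin(q3),a2+a3*np.cos(q3))
    M=(Rz(q1)@Ry(q2+q3)).T@R@C.T
    q5=np.arccos(np.clip(M[2,2],-1,1)); q4=np.arctan2(M[1,2],M[0,2]); q6=np.arctan2(M[2,1],-M[2,0])
    for a in (q4-2*np.pi,q4,q4+2*np.pi):
        for b in (q6-2*np.pi,q6,q6+2*np.pi):
            q=np.array([q1,q2,q3,a,q5,b])
            if (q>LO).all() and (q<HI).all(): out.append(q)
    return out
E
python3 - <<'E'
from ik import *
np.set_printoptions(precision=2,suppress=True)
q=np.array([.2,-.3,1.9,.3,1.1,.9]); p,R,_=fk(q,k); print(aik(p,R))
G=np.array([.414,.3125,.055])
tub=np.array([.612,.0145]); best=[]
for azd in range(0,360,15):
  for th in (15,25,35,45):
    for fl in (1,-1):
      R=toolR(np.radians(azd),np.radians(90+th),fl); y=R[:,1]
      ok=[aik(G+b*y,R) for b in (-.12,-.05,.014)]
      if not all(ok): continue
      for qg in ok[2]:
        w=fk(qg,k)[2]
        # cup in tool frame
        cz=R.T@[0,0,1]; cnt=0; ex=None
        for tilt in (115,):
         for psi in range(0,360,15):
          for be in range(0,360,15):
            t=np.radians(tilt);ps=np.radians(psi)
            c=np.array([np.sin(t)*np.cos(ps),np.sin(t)*np.sin(ps),np.cos(t)])
            # Rp = Rot(c,be)*Rot tilt * R
            Rt=Ro.from_rotvec(t*np.array([-np.sin(ps),np.cos(ps),0])).as_matrix()
            Rp=Ro.from_rotvec(c*np.radians(be)).as_matrix()@Rt@R
            if Rp[2,1]>0.1: continue
            mid=np.array([tub[0]-.035*np.cos(ps),tub[1]-.035*np.sin(ps),.135])
            p=mid+.017*c+.014*Rp[:,1]
            for qp in aik(p,Rp):
                wz=fk(qp,k)[2][2]
                if wz>.17 and abs(qp[3]-qg[3])<2.2:
                    cnt+=1; cost=np.abs(qp-qg).max()+ (0.5 if Rp[2,1]>-.3 else 0)
                    if ex is None or cost<ex[0]: ex=(cost,psi,be,qp,Rp[:,1],wz)
        print(azd,th,fl,qg,'wz%.2f'%w[2],cnt,ex[1:] if ex else '')
E
```

```text
[array([ 0.2, -0.3,  1.9,  0.3,  1.1,  0.9])]
75 15 1 [-0.05  0.49  2.48  1.74  1.28 -1.4 ] wz0.14 91 (165, 75, array([-0.1 ,  0.01,  2.33,  1.09,  0.16, -2.47]), array([ 0.67,  0.08, -0.74]), np.float64(0.36745508304503605))
75 15 -1 [-0.05  0.49  2.48  1.74  1.28  1.74] wz0.14 130 (165, 75, array([-0.1 ,  0.01,  2.33,  1.09,  0.16,  0.68]), array([ 0.67,  0.08, -0.74]), np.float64(0.36745508304503605))
75 35 1 [ 0.09  0.19  2.49  1.56  0.88 -1.  ] wz0.24 89 (45, 0, array([ 0.08,  0.92,  1.21, -0.27,  2.14,  0.81]), array([-0.87, -0.29, -0.4 ]), np.float64(0.2581910710870022))
75 35 -1 [0.09 0.19 2.49 1.56 0.88 2.15] wz0.24 108 (225, 120, array([-0.49,  0.48,  1.98,  1.18,  1.35, -0.37]), array([ 0.29,  0.87, -0.4 ]), np.float64(0.2581910710870022))
75 45 1 [ 0.18  0.1   2.45  1.35  0.71 -0.7 ] wz0.29 101 (30, 330, array([ 0.09,  0.96,  1.19, -0.28,  2.21,  1.07]), array([-0.9 , -0.31, -0.32]), np.float64(0.2320359135683624))
90 15 1 [-0.06  0.54  2.33  1.44  1.34 -1.29] wz0.14 110 (165, 60, array([-0.1 ,  0.01,  2.33,  1.09,  0.16, -2.47]), array([ 0.67,  0.08, -0.74]), np.float64(
[... 23366 characters left out ...]
 -1.16  1.1   0.94] wz0.24 83 (300, 300, array([-0.18,  0.88,  1.29,  0.42,  2.07, -0.68]), array([-0.76,  0.51, -0.4 ]), np.float64(0.2581910710870025))
330 45 1 [ 1.05  0.28  2.22 -1.03  0.97 -2.38] wz0.29 88 (105, 150, array([ 0.43,  0.63,  1.8 , -1.09,  1.55,  0.66]), array([ 0.06, -0.95, -0.32]), np.float64(0.23203591356836228))
330 45 -1 [ 1.05  0.28  2.22 -1.03  0.97  0.76] wz0.29 88 (300, 315, array([-0.27,  0.86,  1.38,  0.61,  2.01, -0.83]), array([-0.62,  0.71, -0.32]), np.float64(0.23203591356836206))
345 45 -1 [ 1.04  0.19  2.34 -1.22  0.81  0.71] wz0.29 80 (315, 315, array([-0.2 ,  0.92,  1.27,  0.44,  2.13, -0.94]), array([-0.79,  0.53, -0.32]), np.float64(0.2320359135683624))
```

```bash
cat > plan.py <<'E'
from ik import *
from station import r
def state():
    s=r.read_state(); return np.array(s['tool_pos']),np.array(s['eef_rot']),np.array(s['joint_pos'])
def plan(p1,R1,n,p0=None,R0=None,q=None):
    if p0 is None: p0,R0,q=state()
    w=Ro.from_matrix(R0.T@R1).as_rotvec(); 
    for i in range(n):
        R=R0@Ro.from_rotvec(w*i/n).as_matrix(); d=R.T@(p1-p0)/n
        pn=p0+(p1-p0)*(i+1)/n; Rn=R0@Ro.from_rotvec(w*(i+1)/n).as_matrix()
        c=aik(pn,Rn); c=min(c,key=lambda x:np.abs(x-q).max()) if c else None
        print(np.round(d,4).tolist(),np.round(w/n,3).tolist(), 'NOIK' if c is None else 'dq%.2f q3 %.2f q4 %.2f q5 %.2f q6 %.2f'%(np.abs(c-q).max(),c[2],c[3],c[4],c[5]))
        if c is not None: q=c
    return p1,R1,q
E
python3 - <<'E'
from plan import *
R1=toolR(np.pi/2,np.radians(125)); y=R1[:,1]; G=np.array([.414,.3125,.055])
a=plan(np.array([.414,.19,.28]),R1,8); print(); plan(G-.13*y,R1,4,*a)
E
```

```text
[0.0005, 0.0134, -0.0063] [0.042, -0.083, 0.079] dq0.25 q3 2.22 q4 0.48 q5 1.12 q6 0.73
[0.001, 0.0131, -0.0069] [0.042, -0.083, 0.079] dq0.24 q3 2.24 q4 0.62 q5 1.16 q6 0.49
[0.0014, 0.0127, -0.0076] [0.042, -0.083, 0.079] dq0.22 q3 2.26 q4 0.72 q5 1.21 q6 0.27
[0.0017, 0.0122, -0.0082] [0.042, -0.083, 0.079] dq0.20 q3 2.27 q4 0.80 q5 1.27 q6 0.07
[0.0019, 0.0117, -0.0089] [0.042, -0.083, 0.079] dq0.18 q3 2.27 q4 0.86 q5 1.32 q6 -0.11
[0.0021, 0.0112, -0.0095] [0.042, -0.083, 0.079] dq0.17 q3 2.27 q4 0.89 q5 1.38 q6 -0.28
[0.0021, 0.0106, -0.0101] [0.042, -0.083, 0.079] dq0.15 q3 2.25 q4 0.91 q5 1.43 q6 -0.43
[0.0021, 0.01, -0.0108] [0.042, -0.083, 0.079] dq0.14 q3 2.22 q4 0.92 q5 1.48 q6 -0.57

[-0.0, 0.0249, -0.0285] [0.0, 0.0, 0.0] dq0.06 q3 2.26 q4 0.93 q5 1.42 q6 -0.63
[-0.0, 0.0249, -0.0285] [0.0, 0.0, 0.0] dq0.07 q3 2.29 q4 0.95 q5 1.36 q6 -0.70
[-0.0, 0.0249, -0.0285] [0.0, 0.0, 0.0] dq0.07 q3 2.31 q4 0.97 q5 1.31 q6 -0.77
[-0.0, 0.0249, -0.0285] [0.0, 0.0, 0.0] dq0.07 q3 2.33 q4 1.00 q5 1.25 q6 -0.84
```

Emit:
{"op": "step_arm", "data": {
  "rows": [
    {"xyz":[0.0,0.011,-0.005],"angular":[0.034,-0.067,0.063],"gripper":1},
    {"xyz":[0.001,0.0105,-0.005],"angular":[0.034,-0.067,0.063],"gripper":1},
    {"xyz":[0.001,0.0105,-0.006],"angular":[0.034,-0.067,0.063],"gripper":1},
    {"xyz":[0.001,0.01,-0.006],"angular":[0.034,-0.067,0.063],"gripper":1},
    {"xyz":[0.0015,0.01,-0.0065],"angular":[0.034,-0.067,0.063],"gripper":1},
    {"xyz":[0.0015,0.0095,-0.007],"angular":[0.034,-0.067,0.063],"gripper":1},
    {"xyz":[0.0015,0.009,-0.0075],"angular":[0.034,-0.067,0.063],"gripper":1},
    {"xyz":[0.0015,0.009,-0.008],"angular":[0.034,-0.067,0.063],"gripper":1},
    {"xyz":[0.0015,0.0085,-0.008],"angular":[0.034,-0.067,0.063],"gripper":1},
    {"xyz":[0.0015,0.008,-0.0085],"angular":[0.034,-0.067,0.063],"gripper":1}
  ]
}}

```text
time: 4.15
tool_pos: [0.4293, 0.1959, 0.2901]
eef_rot: [[0.998, -0.029, -0.052], [0.053, 0.825, 0.562], [0.027, -0.564, 0.825]]
contact_force: [0.3, 0.1, 0.4]
gripper_width: 1.001
```

```bash
python3 st.py; python3 - <<'E'
from plan import *
from station import vision
from h import *
p,R,q=state()
d=vision.snapshot('wrist'); pickle.dump(d,open('w1.pkl','wb')); cv2.imwrite('pics/w1.png',d['image'][:,:,::-1])
T=np.eye(4);T[:3,:3]=R;T[:3,3]=p; T=T@d['T_tool_cam']; np.save('w1T.npy',T)
P=cloud(d,T); z=P[...,2]; m=(d['range_z']>0)&(z>.066)&(z<.08)&(np.abs(P[...,0]-.414)<.05)&(np.abs(P[...,1]-.312)<.05)
print(m.sum(), z[m].mean(), cv2.minEnclosingCircle(P[m][:,:2].astype(np.float32)))
E
```

```text
4.15 q [-0.2467 -0.0896  2.1744  0.9199  1.493  -0.6078] p [0.4293 0.1959 0.2901] F [0.3242 0.1446 0.423 ] w 1.000585182805049
[[ 0.9982 -0.0287 -0.0521]
 [ 0.0531  0.8251  0.5624]
 [ 0.0268 -0.5642  0.8252]]
424 0.07087106685628945 ((0.41471561789512634, 0.3105107247829437), 0.03227229416370392)
```

View pics/w1.png

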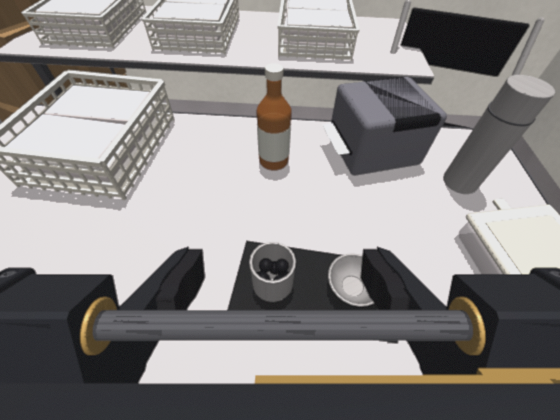

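The wrist view shows the cup at (272,262) between the open fingers, with the dish to its right at (350,280). The fitted cup axis is (0.414, 0.311) with a 32 mm radius, as expected.

```bash
python3 - <<'E'
from plan import *
R1=toolR(np.pi/2,np.radians(125)); y=R1[:,1]; G=np.array([.414,.3115,.055])
a=plan(G-.13*y,R1,6); 
E
```

```text
[-0.0032, 0.0161, -0.0206] [-0.002, 0.008, -0.005] dq0.04 q3 2.21 q4 0.93 q5 1.45 q6 -0.65
[-0.0031, 0.0162, -0.0206] [-0.002, 0.008, -0.005] dq0.04 q3 2.24 q4 0.93 q5 1.41 q6 -0.68
[-0.003, 0.0162, -0.0206] [-0.002, 0.008, -0.005] dq0.04 q3 2.26 q4 0.95 q5 1.37 q6 -0.72
[-0.0029, 0.0162, -0.0206] [-0.002, 0.008, -0.005] dq0.04 q3 2.29 q4 0.96 q5 1.33 q6 -0.76
[-0.0028, 0.0163, -0.0206] [-0.002, 0.008, -0.005] dq0.04 q3 2.31 q4 0.98 q5 1.29 q6 -0.81
[-0.0027, 0.0163, -0.0206] [-0.002, 0.008, -0.005] dq0.05 q3 2.33 q4 1.00 q5 1.25 q6 -0.85
```

Emit:
{"op": "step_arm", "data": {
  "rows": [
    {"xyz":[-0.0032,0.0161,-0.0206],"angular":[-0.002,0.008,-0.005],"gripper":1},
    {"xyz":[-0.0031,0.0162,-0.0206],"angular":[-0.002,0.008,-0.005],"gripper":1},
    {"xyz":[-0.003,0.0162,-0.0206],"angular":[-0.002,0.008,-0.005],"gripper":1},
    {"xyz":[-0.003,0.0162,-0.0206],"angular":[-0.002,0.008,-0.005],"gripper":1},
    {"xyz":[-0.0028,0.0162,-0.0206],"angular":[-0.002,0.008,-0.005],"gripper":1},
    {"xyz":[-0.0027,0.0163,-0.0206],"angular":[-0.002,0.008,-0.005],"gripper":1},
    {"xyz":[0,0,0],"angular":[0,0,0],"gripper":1},
    {"xyz":[0,0,0],"angular":[0,0,0],"gripper":1},
    {"xyz":[0,0,0],"angular":[0,0,0],"gripper":1},
    {"xyz":[0,0,0],"angular":[0,0,0],"gripper":1}
  ]
}}

```text
time: 5.2
tool_pos: [0.4271, 0.2044, 0.1275]
eef_rot: [[1.0, -0.005, 0.004], [0.002, 0.814, 0.58], [-0.006, -0.58, 0.814]]
contact_force: [0.2, -0.0, 0.2]
gripper_width: 1.002
```

```bash
python3 st.py; python3 - <<'E'
from plan import *
from station import vision
from h import *
p,R,q=state()
d=vision.snapshot('wrist'); cv2.imwrite('pics/w2.png',d['image'][:,:,::-1])
T=np.eye(4);T[:3,:3]=R;T[:3,3]=p; T=T@d['T_tool_cam']
P=cloud(d,T); z=P[...,2]; m=(d['range_z']>0)&(z>.066)&(z<.08)&(np.abs(P[...,0]-.414)<.05)&(np.abs(P[...,1]-.312)<.05)
print(m.sum(), z[m].mean(), cv2.minEnclosingCircle(P[m][:,:2].astype(np.float32)))
R1=toolR(np.pi/2,np.radians(125)); y=R1[:,1]; G=np.array([.414,.3115,.055])
a=plan(G+.014*y,R1,6); 
E
```

```text
5.2 q [-0.2251  0.1382  2.3033  0.9929  1.2414 -0.8389] p [0.4271 0.2044 0.1275] F [ 0.1695 -0.0342  0.2468] w 1.0015309340156802
[[ 1.     -0.0052  0.0037]
 [ 0.0021  0.8143  0.5805]
 [-0.0061 -0.5804  0.8143]]
1006 0.07058684344217121 ((0.4148918390274048, 0.31036487221717834), 0.03228072449564934)
[-0.0021, 0.0239, 0.0005] [0.001, -0.001, -0.001] dq0.04 q3 2.32 q4 1.03 q5 1.20 q6 -0.86
[-0.0021, 0.0239, 0.0005] [0.001, -0.001, -0.001] dq0.04 q3 2.33 q4 1.08 q5 1.16 q6 -0.88
[-0.0021, 0.0239, 0.0005] [0.001, -0.001, -0.001] dq0.05 q3 2.34 q4 1.12 q5 1.12 q6 -0.90
[-0.0022, 0.0239, 0.0004] [0.001, -0.001, -0.001] dq0.05 q3 2.35 q4 1.18 q5 1.09 q6 -0.92
[-0.0022, 0.0239, 0.0004] [0.001, -0.001, -0.001] dq0.05 q3 2.35 q4 1.23 q5 1.05 q6 -0.95
[-0.0022, 0.0239, 0.0004] [0.001, -0.001, -0.001] dq0.06 q3 2.35 q4 1.29 q5 1.02 q6 -0.98
```

View pics/w2.png

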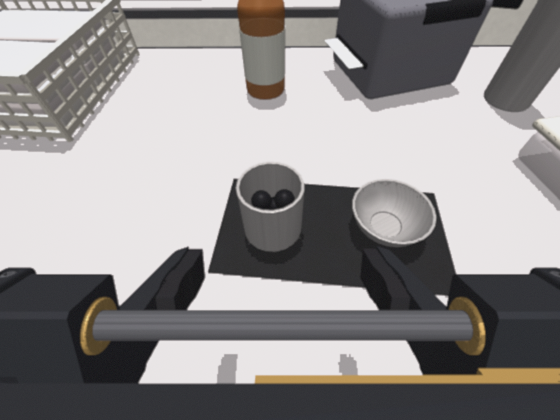

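Emit:
{"op": "step_arm", "data": {
  "rows": [
    {"xyz":[-0.006,0,0],"angular":[0,0,0],"gripper":1},
    {"xyz":[-0.005,0,0],"angular":[0,0,0],"gripper":1},
    {"xyz":[-0.003,0,0],"angular":[0,0,0],"gripper":1},
    {"xyz":[0,0.022,0],"angular":[0,0,0],"gripper":1},
    {"xyz":[0,0.022,0],"angular":[0,0,0],"gripper":1},
    {"xyz":[0,0.022,0],"angular":[0,0,0],"gripper":1},
    {"xyz":[0,0,0],"angular":[0,0,0],"gripper":1},
    {"xyz":[0,0,0],"angular":[0,0,0],"gripper":1},
    {"xyz":[0,0,0],"angular":[0,0,0],"gripper":1},
    {"xyz":[0,0,0],"angular":[0,0,0],"gripper":1}
  ]
}}

```text
time: 6.25
tool_pos: [0.4137, 0.2573, 0.0925]
eef_rot: [[1.0, 0.003, -0.002], [-0.001, 0.813, 0.582], [0.003, -0.582, 0.813]]
contact_force: [-1.0, 0.3, -0.3]
gripper_width: 1.003
```

```bash
python3 st.py;python3 - <<'E'
from plan import *
R1=toolR(np.pi/2,np.radians(125)); y=R1[:,1]; G=np.array([.4145,.311,.055])
a=plan(G+.014*y,R1,4); 
E
```

```text
6.25 q [-0.1072  0.1766  2.3563  1.1095  1.1273 -0.8936] p [0.4137 0.2573 0.0925] F [-1.0122  0.3194 -0.2984] w 1.0033582926212021
[[ 1.      0.0025 -0.0021]
 [-0.0008  0.8132  0.5819]
 [ 0.0032 -0.5819  0.8132]]
[0.0001, 0.0199, 0.0002] [0.003, 0.001, 0.001] dq0.04 q3 2.36 q4 1.15 q5 1.10 q6 -0.91
[0.0002, 0.0199, 0.0002] [0.003, 0.001, 0.001] dq0.04 q3 2.36 q4 1.19 q5 1.07 q6 -0.93
[0.0002, 0.0199, 0.0001] [0.003, 0.001, 0.001] dq0.05 q3 2.36 q4 1.24 q5 1.04 q6 -0.96
[0.0002, 0.0199, 0.0001] [0.003, 0.001, 0.001] dq0.05 q3 2.35 q4 1.29 q5 1.02 q6 -0.98
```

Position is good. I'll advance and close with 40 N.

Emit:
{"op": "step_arm", "data": {
  "rows": [
    {"xyz":[0,0.02,0],"angular":[0.003,0,0],"gripper":1},
    {"xyz":[0,0.02,0],"angular":[0.003,0,0],"gripper":1},
    {"xyz":[0,0.02,0],"angular":[0.003,0,0],"gripper":1},
    {"xyz":[0,0.02,0],"angular":[0.003,0,0],"gripper":1},
    {"xyz":[0,0,0],"angular":[0,0,0],"gripper":1},
    {"xyz":[0,0,0],"angular":[0,0,0],"gripper":0.5},
    {"xyz":[0,0,0],"angular":[0,0,0],"gripper":0.2},
    {"xyz":[0,0,0],"angular":[0,0,0],"gripper":0},
    {"xyz":[0,0,0],"angular":[0,0,0],"gripper":0},
    {"xyz":[0,0,0],"angular":[0,0,0],"gripper":0}
  ],
  "newtons": 40
}}

```text
time: 7.25
tool_pos: [0.422, 0.3188, 0.0499]
eef_rot: [[1.0, 0.017, -0.007], [-0.01, 0.819, 0.573], [0.016, -0.573, 0.819]]
contact_force: [0.2, -0.1, -2.5]
gripper_width: 0.723
```

```bash
python3 st.py; python3 - <<'E'
from station import vision
import cv2
d=vision.snapshot('wrist'); cv2.imwrite('pics/w3.png',d['image'][:,:,::-1])
E
```

```text
7.25 q [ 0.0364  0.2907  2.3503  1.2927  1.0176 -0.9921] p [0.422  0.3188 0.0499] F [ 0.2463 -0.135  -2.4579] w 0.722980232262536
[[ 0.9998  0.0175 -0.0072]
 [-0.0102  0.8193  0.5732]
 [ 0.016  -0.5731  0.8194]]
```

View pics/w3.png

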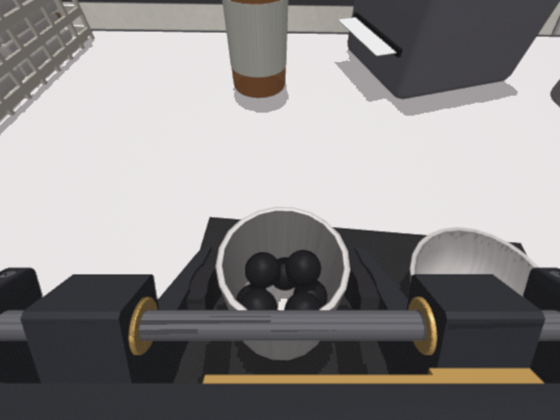

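```bash
cat > pour.py <<'E'
from plan import *
cup_t=None
# cup pose in tool at grasp
Rg=np.array([[.9998,.0175,-.0072],[-.0102,.8193,.5732],[.016,-.5731,.8194]]); pg=np.array([.422,.3188,.0499])
cz_t=Rg.T@[0,0,1]; mid_t=Rg.T@(np.array([.4222,.311,.038])-pg)
tub=np.array([.6125,.0145])
def lipz(t):return np.interp(np.degrees(t),[0,60,90],[.165,.125,.10])
def pose(t,az,back=.03):
    u=np.array([np.cos(az),np.sin(az),0]); c=np.sin(t)*u+np.array([0,0,np.cos(t)]); pd=np.cos(t)*u-np.array([0,0,np.sin(t)])
    lip=np.array([tub[0],tub[1],lipz(t)])-back*u; mid=lip-.035*c-.03*pd
    # rotation: yaw from 90deg to az, then tilt about horizontal axis
    R=Ro.from_rotvec(t*np.array([-u[1],u[0],0])).as_matrix()@Rz(az-np.pi/2)@Rg
    return mid-R@mid_t,R,mid
E
python3 - <<'E'
from pour import *
np.set_printoptions(precision=2,suppress=True)
for azd in (-20,-10,0,10,20,30,40):
    print(azd)
    for t in (0,20,40,60,90,115):
        p,R,mid=pose(np.radians(t),np.radians(azd)); c=aik(p,R)
        if not c:
            w=p-k[5]*R[:,1]; print('  ',t,'none',w)
        for q in c: print('  ',t,q,'wrist',fk(q,k)[2])
E
```

```text
-20
   0 none [0.3  0.13 0.34]
   20 none [0.38 0.11 0.42]
   40 [ 0.1  -0.    2.13 -0.18  0.79  2.13] wrist [0.47 0.07 0.46]
   60 [0.01 0.19 1.9  0.02 1.14 1.92] wrist [0.58 0.03 0.47]
   90 [-0.07  0.54  1.57  0.14  1.63  1.8 ] wrist [ 0.75 -0.03  0.4 ]
   115 [-0.11  0.82  1.3   0.22  2.04  1.79] wrist [ 0.85 -0.07  0.3 ]
-10
   0 none [0.29 0.08 0.34]
   20 [ 0.11 -0.17  2.38 -0.5   0.38  2.26] wrist [0.36 0.06 0.42]
   40 [ 0.05 -0.03  2.15 -0.11  0.77  1.86] wrist [0.47 0.05 0.46]
   60 [ 0.    0.18  1.91 -0.    1.14  1.74] wrist [0.58 0.03 0.47]
   90 [-0.04  0.55  1.55  0.06  1.65  1.68] wrist [ 0.75 -0.    0.4 ]
   115 [-0.06  0.84  1.28  0.1   2.07  1.67] wrist [ 0.86 -0.02  0.3 ]
0
   0 none [0.28 0.02 0.34]
   20 [-0.01 -0.19  2.4  -0.03  0.32  1.59] wrist [0.36 0.02 0.42]
   40 [-0.01 -0.04  2.16 -0.02  0.75  1.57] wrist [0.46 0.02 0.46]
   60 [-0.01  0.18  1.91 -0.02  1.13  1.56] wrist [0.58 0.02 0.47]
   90 [-0.01  0.55  1.55 -0.02  1.65  1.56] wrist [0.75 0.02 0.4 ]
   115 [-0.    0.84  1.27 -0.02  2.08  1.55] wrist [0.87 0.02 0.3 ]
10
   0 none [ 0.29 -0.04  0.34]
 
[... 885 characters left out ...]
0.11  0.42]
   40 [-0.17  0.    2.12  0.21  0.81  0.75] wrist [ 0.48 -0.06  0.46]
   60 [-0.04  0.18  1.91 -0.07  1.11  1.04] wrist [0.58 0.   0.47]
   90 [ 0.09  0.52  1.59 -0.26  1.58  1.2 ] wrist [0.73 0.09 0.4 ]
   115 [ 0.15  0.8   1.34 -0.37  1.98  1.21] wrist [0.83 0.15 0.3 ]
40
   0 [-0.56  0.06  2.36  1.35  0.92 -0.69] wrist [ 0.35 -0.19  0.34]
   20 [-0.39 -0.02  2.25  0.81  0.76 -0.08] wrist [ 0.41 -0.14  0.42]
   40 [-0.21  0.04  2.09  0.26  0.85  0.51] wrist [ 0.49 -0.08  0.46]
   60 [-0.04  0.18  1.91 -0.08  1.1   0.86] wrist [ 0.58 -0.    0.47]
   90 [ 0.12  0.5   1.63 -0.33  1.54  1.08] wrist [0.72 0.11 0.4 ]
   115 [ 0.19  0.77  1.4  -0.48  1.92  1.12] wrist [0.8  0.18 0.3 ]
```

Gripped (opening 63.6 mm). Lifting slowly.

Emit:
{"op": "step_arm", "data": {
  "rows": [
    {"xyz":[0,-0.006,0.008],"angular":[0,0,0],"gripper":0},
    {"xyz":[0,-0.011,0.016],"angular":[0,0,0],"gripper":0},
    {"xyz":[0,-0.017,0.025],"angular":[0,0,0],"gripper":0},
    {"xyz":[0,-0.017,0.025],"angular":[0,0,0],"gripper":0},
    {"xyz":[0,-0.017,0.025],"angular":[0,0,0],"gripper":0},
    {"xyz":[0,-0.017,0.025],"angular":[0,0,0],"gripper":0},
    {"xyz":[0,-0.017,0.025],"angular":[0,0,0],"gripper":0},
    {"xyz":[0,-0.011,0.016],"angular":[0,0,0],"gripper":0},
    {"xyz":[0,0,0],"angular":[0,0,0],"gripper":0},
    {"xyz":[0,0,0],"angular":[0,0,0],"gripper":0}
  ]
}}

```text
time: 8.3
tool_pos: [0.4144, 0.3197, 0.2594]
eef_rot: [[1.0, 0.014, -0.005], [-0.008, 0.816, 0.578], [0.012, -0.578, 0.816]]
contact_force: [-0.3, -0.1, -2.9]
gripper_width: 0.721
```

```bash
python3 st.py; python3 - <<'E'
from pour import *
from station import vision
import cv2
d=vision.snapshot('side'); cv2.imwrite('pics/s1.png',d['image'][:,:,::-1])
p,R,m=pose(np.radians(20),np.radians(30)); print(p,m,p+0)
a=plan(p+[0,0,.04],R,16)
E
```

```text
8.3 q [ 0.0416 -0.1307  2.2648  1.0542  1.2148 -0.4641] p [0.4144 0.3197 0.2594] F [-0.3124 -0.1151 -2.8961] w 0.7212768847048426
[[ 0.9999  0.0135 -0.0047]
 [-0.0083  0.8162  0.5777]
 [ 0.0117 -0.5776  0.8163]]
[ 0.56151078 -0.01470875  0.13755405] [ 0.55173837 -0.02058074  0.12903803] [ 0.56151078 -0.01470875  0.13755405]
[0.0093, -0.014, -0.0163] [-0.02, 0.046, -0.047] dq0.04 q3 2.28 q4 1.04 q5 1.19 q6 -0.43
[0.0107, -0.0132, -0.0161] [-0.02, 0.046, -0.047] dq0.04 q3 2.29 q4 1.03 q5 1.17 q6 -0.40
[0.012, -0.0124, -0.0158] [-0.02, 0.046, -0.047] dq0.04 q3 2.30 q4 1.01 q5 1.15 q6 -0.37
[0.0133, -0.0114, -0.0155] [-0.02, 0.046, -0.047] dq0.03 q3 2.31 q4 1.00 q5 1.13 q6 -0.34
[0.0145, -0.0105, -0.0151] [-0.02, 0.046, -0.047] dq0.03 q3 2.32 q4 0.98 q5 1.10 q6 -0.30
[0.0157, -0.0095, -0.0146] [-0.02, 0.046, -0.047] dq0.04 q3 2.32 q4 0.96 q5 1.07 q6 -0.27
[0.0167, -0.0084, -0.014] [-0.02, 0.046, -0.047] dq0.04 q3 2.32 q4 0.95 q5 1.04 q6 -0.23
[0.0177, -0.0073, -0.0134] [-0.02, 0.046, -0.047] dq0.04 q3 2.32 q4 0.93 q5 1.01 q6 -0.19
[0.0187, -0.0062, -0.0127] [-0.02, 0.046, -0.047] dq0.04 q3 2.32 q4 0.91 q5 0.98 q6 -0.15
[0.0195, -0.0051, -0.0119] [-0.02, 0.046, -0.047] dq0.04 q3 2.32 q4 0.89 q5 0.94 q6 -0.11
[0.0202, -0.0039, -0.0111] [-0.02, 0.046, -0.047] dq0.05 q3 2.32 q4 0.87 q5 0.90 q6 -0.06
[0.0209, -0.0028, -0.0102] [-0.02, 0.046, -0.047] dq0.05 q3 2.31 q4 0.84 q5 0.87 q6 -0.01
[0.0214, -0.0016, -0.0093] [-0.02, 0.046, -0.047] dq0.05 q3 2.31 q4 0.82 q5 0.82 q6 0.04
[0.0219, -0.0004, -0.0083] [-0.02, 0.046, -0.047] dq0.06 q3 2.30 q4 0.79 q5 0.78 q6 0.10
[0.0222, 0.0008, -0.0073] [-0.02, 0.046, -0.047] dq0.06 q3 2.29 q4 0.75 q5 0.74 q6 0.16
[0.0225, 0.002, -0.0062] [-0.02, 0.046, -0.047] dq0.07 q3 2.28 q4 0.71 q5 0.70 q6 0.23
```

View pics/s1.png

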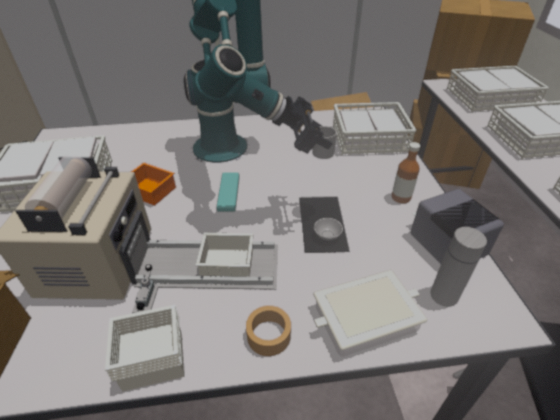

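The side view shows the cup held upright at (325,140) and the dish still on the mat. Carrying.

Emit:
{"op": "step_arm", "data": {
  "rows": [
    {"xyz":[0.0095,-0.014,-0.0163],"angular":[-0.02,0.046,-0.047],"gripper":0},
    {"xyz":[0.011,-0.013,-0.016],"angular":[-0.02,0.046,-0.047],"gripper":0},
    {"xyz":[0.012,-0.0125,-0.016],"angular":[-0.02,0.046,-0.047],"gripper":0},
    {"xyz":[0.0135,-0.0115,-0.0155],"angular":[-0.02,0.046,-0.047],"gripper":0},
    {"xyz":[0.0145,-0.0105,-0.015],"angular":[-0.02,0.046,-0.047],"gripper":0},
    {"xyz":[0.0155,-0.0095,-0.0145],"angular":[-0.02,0.046,-0.047],"gripper":0},
    {"xyz":[0.0165,-0.0085,-0.014],"angular":[-0.02,0.046,-0.047],"gripper":0},
    {"xyz":[0.0175,-0.0075,-0.0135],"angular":[-0.02,0.046,-0.047],"gripper":0},
    {"xyz":[0.0185,-0.006,-0.0125],"angular":[-0.02,0.046,-0.047],"gripper":0},
    {"xyz":[0.0195,-0.005,-0.012],"angular":[-0.02,0.046,-0.047],"gripper":0}
  ]
}}

```text
time: 9.35
tool_pos: [0.4934, 0.1042, 0.1834]
eef_rot: [[0.773, 0.381, 0.508], [-0.632, 0.533, 0.562], [-0.057, -0.756, 0.653]]
contact_force: [0.7, -0.9, -2.0]
gripper_width: 0.719
```

```bash
python3 st.py; python3 - <<'E'
from pour import *
p,R,m=pose(np.radians(20),np.radians(30))
a=plan(p+[0,0,.04],R,8)
E
```

```text
9.35 q [-0.276  -0.1975  2.3524  0.8814  0.9258 -0.1001] p [0.4934 0.1042 0.1834] F [ 0.6637 -0.8522 -1.9529] w 0.7192468066590163
[[ 0.7725  0.3809  0.5081]
 [-0.6324  0.533   0.5621]
 [-0.0567 -0.7555  0.6526]]
[0.016, -0.0041, -0.0045] [-0.012, 0.03, -0.035] dq0.03 q3 2.35 q4 0.87 q5 0.90 q6 -0.07
[0.0163, -0.0035, -0.0041] [-0.012, 0.03, -0.035] dq0.04 q3 2.34 q4 0.85 q5 0.87 q6 -0.03
[0.0165, -0.0029, -0.0036] [-0.012, 0.03, -0.035] dq0.04 q3 2.33 q4 0.83 q5 0.85 q6 0.01
[0.0167, -0.0023, -0.0031] [-0.012, 0.03, -0.035] dq0.04 q3 2.32 q4 0.81 q5 0.82 q6 0.05
[0.0169, -0.0016, -0.0026] [-0.012, 0.03, -0.035] dq0.04 q3 2.31 q4 0.79 q5 0.79 q6 0.09
[0.017, -0.001, -0.0021] [-0.012, 0.03, -0.035] dq0.04 q3 2.30 q4 0.77 q5 0.76 q6 0.13
[0.0171, -0.0004, -0.0016] [-0.012, 0.03, -0.035] dq0.05 q3 2.29 q4 0.74 q5 0.73 q6 0.18
[0.0171, 0.0002, -0.0011] [-0.012, 0.03, -0.035] dq0.05 q3 2.28 q4 0.71 q5 0.70 q6 0.23
```

Emit:
{"op": "step_arm", "data": {
  "rows": [
    {"xyz":[0.016,-0.006,-0.0035],"angular":[-0.012,0.03,-0.035],"gripper":0},
    {"xyz":[0.0163,-0.005,-0.003],"angular":[-0.012,0.03,-0.035],"gripper":0},
    {"xyz":[0.0165,-0.004,-0.003],"angular":[-0.012,0.03,-0.035],"gripper":0},
    {"xyz":[0.0167,-0.0025,-0.003],"angular":[-0.012,0.03,-0.035],"gripper":0},
    {"xyz":[0.017,-0.0016,-0.0025],"angular":[-0.012,0.03,-0.035],"gripper":0},
    {"xyz":[0.017,-0.001,-0.002],"angular":[-0.012,0.03,-0.035],"gripper":0},
    {"xyz":[0.017,0,-0.0015],"angular":[-0.012,0.03,-0.035],"gripper":0},
    {"xyz":[0.017,0,-0.001],"angular":[-0.012,0.03,-0.035],"gripper":0},
    {"xyz":[0,0,0],"angular":[0,0,0],"gripper":0},
    {"xyz":[0,0,0],"angular":[0,0,0],"gripper":0}
  ]
}}

```text
time: 10.35
tool_pos: [0.5471, -0.0162, 0.1551]
eef_rot: [[0.488, 0.466, 0.738], [-0.873, 0.276, 0.403], [-0.015, -0.841, 0.541]]
contact_force: [-0.5, 0.7, -2.4]
gripper_width: 0.72
```

```bash
python3 st.py; cat > chk.py <<'E'
from pour import *
from station import vision
import cv2,sys,pickle
n=sys.argv[1]
for c in sys.argv[2:]:
    d=vision.snapshot(c); pickle.dump(d,open(f'{c}_{n}.pkl','wb')); cv2.imwrite(f'pics/{c}_{n}.png',d['image'][:,:,::-1])
p,R,q=state(); c=R@cz_t; print('mid',p+R@mid_t,'cupz',c,'tilt',np.degrees(np.arccos(c[2])),'az',np.degrees(np.arctan2(c[1],c[0])))
E
python3 chk.py a top side
python3 - <<'E'
from pour import *
a=state()
for t in np.radians([50,70]):
    p,R,m=pose(t,np.radians(30)); print(np.degrees(t)); a=plan(p,R,5,*a)
E
```

```text
10.35 q [-0.3376 -0.1277  2.2934  0.6914  0.7078  0.2525] p [ 0.5471 -0.0162  0.1551] F [-0.4766  0.6728 -2.4083] w 0.7200549962015249
[[ 0.4883  0.4661  0.7377]
 [-0.8725  0.2757  0.4034]
 [-0.0154 -0.8407  0.5414]]
mid [ 0.53703205 -0.02194336  0.14749699] cupz [0.34429112 0.15894318 0.92537379] tilt 22.275212372298736 az 24.780571728354946
50.0
[0.0012, 0.0047, -0.0007] [-0.097, -0.006, -0.005] dq0.18 q3 2.24 q4 0.52 q5 0.73 q6 0.43
[0.0012, 0.0048, -0.0002] [-0.097, -0.006, -0.005] dq0.16 q3 2.19 q4 0.37 q5 0.77 q6 0.59
[0.0011, 0.0048, 0.0002] [-0.097, -0.006, -0.005] dq0.13 q3 2.13 q4 0.24 q5 0.82 q6 0.72
[0.0011, 0.0047, 0.0007] [-0.097, -0.006, -0.005] dq0.11 q3 2.08 q4 0.13 q5 0.88 q6 0.83
[0.0011, 0.0047, 0.0011] [-0.097, -0.006, -0.005] dq0.09 q3 2.02 q4 0.04 q5 0.96 q6 0.92
70.0
[-0.0, 0.0009, 0.0005] [-0.07, -0.001, 0.001] dq0.06 q3 1.98 q4 -0.01 q5 1.02 q6 0.97
[-0.0, 0.0008, 0.0005] [-0.07, -0.001, 0.001] dq0.06 q3 1.93 q4 -0.05 q5 1.08 q6 1.02
[-0.0, 0.0008, 0.0006] [-0.07, -0.001, 0.001] dq0.06 q3 1.89 q4 -0.09 q5 1.14 q6 1.05
[-0.0, 0.0008, 0.0006] [-0.07, -0.001, 0.001] dq0.06 q3 1.85 q4 -0.12 q5 1.21 q6 1.09
[-0.0, 0.0007, 0.0007] [-0.07, -0.001, 0.001] dq0.06 q3 1.81 q4 -0.15 q5 1.27 q6 1.11
```

View pics/top_a.png

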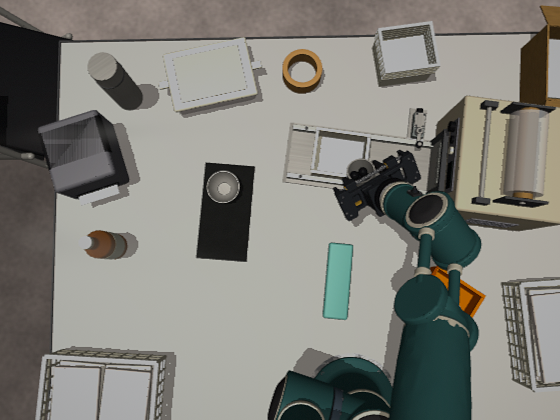

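View pics/side_a.png

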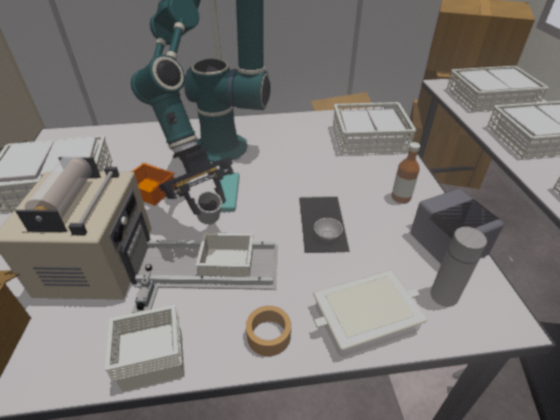

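The cup hangs at the tub's inner edge, top view (365,165), tilted 22° with the knobs inside. Starting the tilt.

Emit:
{"op": "step_arm", "data": {
  "rows": [
    {"xyz":[0.0012,0.006,0],"angular":[-0.097,-0.006,-0.005],"gripper":0},
    {"xyz":[0.0012,0.006,0],"angular":[-0.097,-0.006,-0.005],"gripper":0},
    {"xyz":[0.0012,0.006,0],"angular":[-0.097,-0.006,-0.005],"gripper":0},
    {"xyz":[0.0012,0.005,0.001],"angular":[-0.097,-0.006,-0.005],"gripper":0},
    {"xyz":[0.001,0.005,0.001],"angular":[-0.097,-0.006,-0.005],"gripper":0},
    {"xyz":[0,0,0],"angular":[0,0,0],"gripper":0},
    {"xyz":[0,0,0],"angular":[0,0,0],"gripper":0},
    {"xyz":[0,0,0],"angular":[0,0,0],"gripper":0},
    {"xyz":[0,0,0],"angular":[0,0,0],"gripper":0},
    {"xyz":[0,0,0],"angular":[0,0,0],"gripper":0}
  ]
}}

```text
time: 11.45
tool_pos: [0.554, -0.0126, 0.1261]
eef_rot: [[0.506, 0.065, 0.86], [-0.863, 0.027, 0.505], [0.01, -0.998, 0.069]]
contact_force: [-0.4, -0.5, -2.1]
gripper_width: 0.719
```

```bash
python3 chk.py b side
python3 - <<'E'
from pour import *
a=state()
p,R,m=pose(np.radians(48),np.radians(30)); print('want',m)
for t in np.radians([60,75,90]):
    p,R,m=pose(t,np.radians(30)); print(np.degrees(t),m); a=plan(p,R,3,*a)
E
```

```text
mid [ 0.54173265 -0.01997827  0.12462838] cupz [0.6762488  0.38474365 0.62831191] tilt 51.0743123530218 az 29.637193442547336
want [ 0.54660933 -0.02354199  0.13187477]
59.99999999999999 [ 0.54727886 -0.02315544  0.13348076]
[0.0019, -0.0021, 0.0012] [-0.052, -0.001, -0.002] dq0.05 q3 1.99 q4 -0.00 q5 1.01 q6 0.97
[0.0019, -0.0022, 0.0011] [-0.052, -0.001, -0.002] dq0.05 q3 1.95 q4 -0.04 q5 1.06 q6 1.01
[0.0019, -0.0022, 0.001] [-0.052, -0.001, -0.002] dq0.05 q3 1.91 q4 -0.07 q5 1.11 q6 1.04
75.0 [ 0.55051685 -0.02128599  0.13241911]
[-0.0, 0.0015, 0.0011] [-0.087, -0.002, 0.001] dq0.08 q3 1.86 q4 -0.11 q5 1.19 q6 1.08
[-0.0, 0.0014, 0.0013] [-0.087, -0.002, 0.001] dq0.08 q3 1.81 q4 -0.15 q5 1.27 q6 1.11
[-0.0, 0.0013, 0.0014] [-0.087, -0.002, 0.001] dq0.08 q3 1.75 q4 -0.18 q5 1.35 q6 1.14
90.0 [ 0.55620835 -0.018       0.13      ]
[-0.0, 0.0012, 0.0022] [-0.087, -0.002, 0.001] dq0.08 q3 1.70 q4 -0.21 q5 1.43 q6 1.16
[-0.0, 0.001, 0.0023] [-0.087, -0.002, 0.001] dq0.08 q3 1.65 q4 -0.24 q5 1.51 q6 1.18
[0.0, 0.0008, 0.0024] [-0.087, -0.002, 0.001] dq0.08 q3 1.59 q4 -0.26 q5 1.58 q6 1.20
```

View pics/side_b.png

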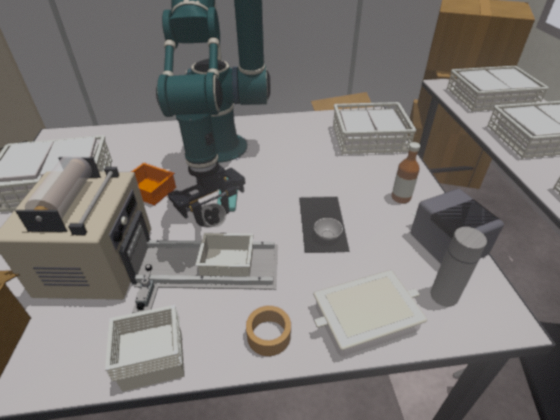

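Emit:
{"op": "step_arm", "data": {
  "rows": [
    {"xyz":[0.001,-0.005,0.005],"angular":[-0.05,0,0],"gripper":0},
    {"xyz":[0.001,-0.004,0.005],"angular":[-0.06,0,0],"gripper":0},
    {"xyz":[0,0,0.003],"angular":[-0.08,0,0],"gripper":0},
    {"xyz":[0,0.0,0.002],"angular":[-0.08,0,0],"gripper":0},
    {"xyz":[0,0.0,0.002],"angular":[-0.08,0,0],"gripper":0},
    {"xyz":[0,0.0,0.002],"angular":[-0.08,0,0],"gripper":0},
    {"xyz":[0,0.0,0.002],"angular":[-0.08,0,0],"gripper":0},
    {"xyz":[0,0.0,0.002],"angular":[-0.08,0,0],"gripper":0},
    {"xyz":[0,0.0,0.0],"angular":[0,0,0],"gripper":0},
    {"xyz":[0,0,0],"angular":[0,0,0],"gripper":0}
  ]
}}

```text
time: 12.5
tool_pos: [0.574, -0.0061, 0.1346]
eef_rot: [[0.498, -0.434, 0.751], [-0.867, -0.259, 0.425], [0.01, -0.863, -0.505]]
contact_force: [0.8, -0.3, -2.5]
gripper_width: 0.718
```

```bash
python3 chk.py c side
python3 - <<'E'
from pour import *
a=state()
for t in np.radians([100,115]):
    p,R,m=pose(t,np.radians(30)); print(np.degrees(t),m); a=plan(p,R,4,*a)
E
```

```text
mid [ 0.56283101 -0.01242692  0.14137038] cupz [0.87208845 0.48278729 0.0805862 ] tilt 85.37773850460265 az 28.9688695084308
100.0 [ 0.56118035 -0.01512941  0.13562192]
[0.0003, 0.0025, 0.0] [-0.064, -0.004, -0.002] dq0.05 q3 1.58 q4 -0.25 q5 1.59 q6 1.20
[0.0003, 0.0025, 0.0002] [-0.064, -0.004, -0.002] dq0.05 q3 1.55 q4 -0.27 q5 1.65 q6 1.21
[0.0003, 0.0025, 0.0004] [-0.064, -0.004, -0.002] dq0.05 q3 1.52 q4 -0.29 q5 1.70 q6 1.21
[0.0003, 0.0024, 0.0005] [-0.064, -0.004, -0.002] dq0.05 q3 1.49 q4 -0.31 q5 1.75 q6 1.21
115.0 [ 0.57002819 -0.01002111  0.14198087]
[0.0, -0.002, 0.0006] [-0.065, -0.001, 0.0] dq0.06 q3 1.45 q4 -0.32 q5 1.81 q6 1.21
[0.0, -0.002, 0.0005] [-0.065, -0.001, 0.0] dq0.06 q3 1.41 q4 -0.34 q5 1.87 q6 1.21
[0.0, -0.0021, 0.0003] [-0.065, -0.001, 0.0] dq0.06 q3 1.38 q4 -0.36 q5 1.92 q6 1.21
[0.0, -0.0021, 0.0002] [-0.065, -0.001, 0.0] dq0.06 q3 1.34 q4 -0.38 q5 1.98 q6 1.21
```

View pics/side_c.png

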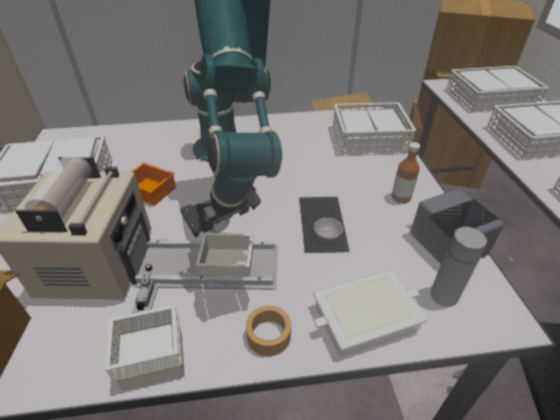

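Emit:
{"op": "step_arm", "data": {
  "rows": [
    {"xyz":[0,0.003,0.001],"angular":[-0.06,0,0],"gripper":0},
    {"xyz":[0,0.003,0.001],"angular":[-0.06,0,0],"gripper":0},
    {"xyz":[0,0.002,0.001],"angular":[-0.06,0,0],"gripper":0},
    {"xyz":[0,0.001,0.001],"angular":[-0.06,0,0],"gripper":0},
    {"xyz":[0,-0.001,0.001],"angular":[-0.06,0,0],"gripper":0},
    {"xyz":[0,-0.001,0.001],"angular":[-0.06,0,0],"gripper":0},
    {"xyz":[0,-0.001,0.001],"angular":[-0.06,0,0],"gripper":0},
    {"xyz":[0,-0.001,0.001],"angular":[-0.06,0,0],"gripper":0},
    {"xyz":[0,0,0],"angular":[0,0,0],"gripper":0},
    {"xyz":[0,0,0],"angular":[0,0,0],"gripper":0}
  ]
}}

```text
time: 13.55
tool_pos: [0.5759, -0.0098, 0.1341]
eef_rot: [[0.49, -0.728, 0.48], [-0.872, -0.418, 0.257], [0.014, -0.544, -0.839]]
contact_force: [0.1, 0.6, -0.5]
gripper_width: 0.72
```

```bash
python3 chk.py d side top; python3 - <<'E'
import cv2
a=cv2.imread('pics/side_d.png')[180:300,130:300]; b=cv2.imread('pics/top_d.png')[90:210,270:440]
cv2.imwrite('pics/cd.png',cv2.resize(cv2.hconcat([a,b]),None,fx=2.3,fy=2.3,interpolation=cv2.INTER_CUBIC))
E
```

```text
mid [ 0.56873958 -0.01365456  0.14615319] cupz [ 0.81813735  0.43554704 -0.37558756] tilt 112.06063248402744 az 28.029239217703125
```

View pics/cd.png

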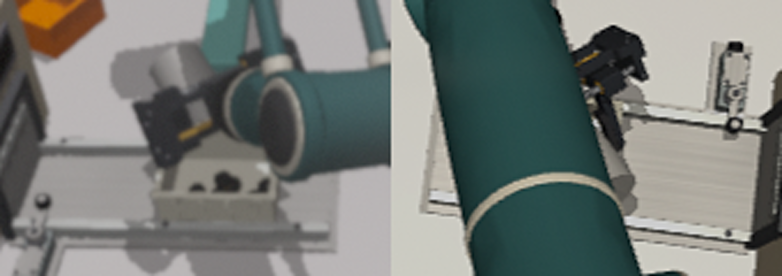

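Knobs are in the tub. I'll tip a bit further to make sure the cup empties.

Emit:
{"op": "step_arm", "data": {
  "rows": [
    {"xyz":[0,0,0.001],"angular":[-0.07,0,0],"gripper":0},
    {"xyz":[0,0,0.001],"angular":[-0.07,0,0],"gripper":0},
    {"xyz":[0,-0.001,0.001],"angular":[-0.07,0,0],"gripper":0},
    {"xyz":[0,-0.001,0.001],"angular":[-0.07,0,0],"gripper":0},
    {"xyz":[0,0,0],"angular":[0,0,0],"gripper":0},
    {"xyz":[0,0,0],"angular":[0,0,0],"gripper":0},
    {"xyz":[0,0,0],"angular":[0,0,0],"gripper":0},
    {"xyz":[0,0,0],"angular":[0,0,0],"gripper":0},
    {"xyz":[0,0,0],"angular":[0,0,0],"gripper":0},
    {"xyz":[0,0,0],"angular":[0,0,0],"gripper":0}
  ]
}}

```text
time: 14.65
tool_pos: [0.5809, -0.01, 0.1429]
eef_rot: [[0.487, -0.828, 0.279], [-0.873, -0.469, 0.134], [0.02, -0.308, -0.951]]
contact_force: [0.3, -0.2, -1.4]
gripper_width: 0.72
```

```bash
python3 st.py; python3 chk.py e side; python3 - <<'E'
import cv2
a=cv2.imread('pics/side_e.png')[180:300,130:300]
cv2.imwrite('pics/ce.png',cv2.resize(a,None,fx=4,fy=4,interpolation=cv2.INTER_CUBIC))
from pour import *
# return: up then to t=20 pose raised
p0,R0,q0=state()
a=(p0+[0,0,.05],R0,q0)
p,R,m=pose(np.radians(20),np.radians(30)); 
for n,(pp,RR) in enumerate([pose(np.radians(t),np.radians(az))[:2] for t,az in ((60,35),(20,45))]):
    print(n); a=plan(pp+[0,0,.07],RR,8,*a)
E
```

```text
14.65 q [ 0.1431  0.9142  1.2472 -0.432   2.1704  1.2176] p [ 0.5809 -0.01    0.1429] F [ 0.262  -0.2437 -1.4393] w 0.7202675542678891
[[ 0.4868 -0.8278  0.2788]
 [-0.8733 -0.4686  0.1335]
 [ 0.0201 -0.3084 -0.951 ]]
mid [ 0.57662302 -0.0121494   0.15635948] cupz [ 0.71061075  0.36392335 -0.60225255] tilt 127.03139546069724 az 27.118236834912224
0
[0.0, 0.0022, -0.002] [0.146, -0.012, -0.009] dq0.14 q3 1.30 q4 -0.41 q5 2.11 q6 1.19
[-0.0, 0.0018, -0.0023] [0.146, -0.012, -0.009] dq0.12 q3 1.36 q4 -0.37 q5 1.99 q6 1.18
[-0.0001, 0.0015, -0.0025] [0.146, -0.012, -0.009] dq0.12 q3 1.43 q4 -0.33 q5 1.87 q6 1.17
[-0.0001, 0.0011, -0.0027] [0.146, -0.012, -0.009] dq0.12 q3 1.51 q4 -0.29 q5 1.75 q6 1.14
[-0.0001, 0.0007, -0.0028] [0.146, -0.012, -0.009] dq0.13 q3 1.59 q4 -0.25 q5 1.62 q6 1.11
[-0.0002, 0.0003, -0.0029] [0.146, -0.012, -0.009] dq0.13 q3 1.67 q4 -0.20 q5 1.49 q6 1.07
[-0.0002, -0.0001, -0.0029] [0.146, -0.012, -0.009] dq0.13 q3 1.76 q4 -0.14 q5 1.36 q6 1.01
[-0.0002, -0.0006, -0.0029] [0.146, -0.012, -0.009] dq0.13 q3 1.85 q4 -0.07 q5 1.24 q6 0.94
1
[0.0013, -0.0006, 0.0003] [0.087, -0.02, 0.005] dq0.08 q3 1.89 q4 -0.01 q5 1.17 q6 0.86
[0.0013, -0.0006, 0.0004] [0.087, -0.02, 0.005] dq0.09 q3 1.93 q4 0.06 q5 1.11 q6 0.77
[0.0013, -0.0006, 0.0004] [0.087, -0.02, 0.005] dq0.10 q3 1.97 q4 0.15 q5 1.05 q6 0.66
[0.0013, -0.0005, 0.0004] [0.087, -0.02, 0.005] dq0.12 q3 2.01 q4 0.24 q5 1.00 q6 0.55
[0.0013, -0.0005, 0.0004] [0.087, -0.02, 0.005] dq0.13 q3 2.05 q4 0.35 q5 0.97 q6 0.42
[0.0013, -0.0005, 0.0004] [0.087, -0.02, 0.005] dq0.14 q3 2.09 q4 0.47 q5 0.94 q6 0.27
[0.0013, -0.0004, 0.0005] [0.087, -0.02, 0.005] dq0.15 q3 2.12 q4 0.59 q5 0.93 q6 0.12
[0.0013, -0.0004, 0.0005] [0.087, -0.02, 0.005] dq0.15 q3 2.15 q4 0.72 q5 0.93 q6 -0.03
```

View pics/ce.png

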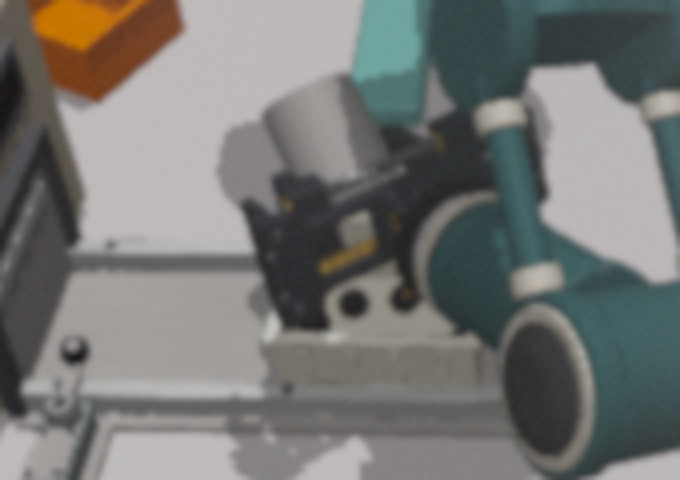

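Emit:
{"op": "step_arm", "data": {
  "rows": [
    {"xyz":[0,-0.008,-0.024],"angular":[0,0,0],"gripper":0},
    {"xyz":[0,-0.008,-0.024],"angular":[0.05,0,0],"gripper":0},
    {"xyz":[0,0.001,-0.003],"angular":[0.14,-0.012,-0.009],"gripper":0},
    {"xyz":[0,0.001,-0.003],"angular":[0.14,-0.012,-0.009],"gripper":0},
    {"xyz":[0,0.001,-0.003],"angular":[0.14,-0.012,-0.009],"gripper":0},
    {"xyz":[0,0.001,-0.003],"angular":[0.14,-0.012,-0.009],"gripper":0},
    {"xyz":[0,0.0,-0.003],"angular":[0.14,-0.012,-0.009],"gripper":0},
    {"xyz":[0,0.0,-0.003],"angular":[0.14,-0.012,-0.009],"gripper":0},
    {"xyz":[0,0,-0.003],"angular":[0.14,-0.012,-0.009],"gripper":0},
    {"xyz":[0,0,-0.003],"angular":[0.14,-0.012,-0.009],"gripper":0}
  ]
}}

```text
time: 15.7
tool_pos: [0.5659, -0.0181, 0.226]
eef_rot: [[0.591, -0.015, 0.806], [-0.806, -0.052, 0.59], [0.033, -0.999, -0.042]]
contact_force: [-1.1, -0.3, -1.1]
gripper_width: 0.722
```

```bash
python3 st.py; python3 chk.py f side; python3 - <<'E'
import cv2
a=cv2.imread('pics/side_f.png')[180:300,130:300]
cv2.imwrite('pics/cf.png',cv2.resize(a,None,fx=4,fy=4,interpolation=cv2.INTER_CUBIC))
from pour import *
# target upright at az 90, above start location, intermediate
R1=Rg; pm=np.array([.46,.2,.20]); a=plan(pm-R1@mid_t,R1,14)
E
```

```text
15.7 q [-0.0445  0.077   1.8458 -0.0557  1.2317  0.9127] p [ 0.5659 -0.0181  0.226 ] F [-1.1004 -0.3034 -1.1346] w 0.722494664554169
[[ 0.5914 -0.0147  0.8063]
 [-0.8057 -0.0519  0.59  ]
 [ 0.0331 -0.9985 -0.0425]]
mid [ 0.55063042 -0.02813017  0.22636436] cupz [0.67809088 0.49912029 0.53961806] tilt 57.342357501938665 az 36.35555665074144
[-0.0174, 0.0003, 0.0037] [0.068, -0.061, 0.032] dq0.10 q3 1.89 q4 0.02 q5 1.20 q6 0.81
[-0.0172, 0.0011, 0.0047] [0.068, -0.061, 0.032] dq0.11 q3 1.93 q4 0.10 q5 1.17 q6 0.70
[-0.0168, 0.002, 0.0057] [0.068, -0.061, 0.032] dq0.11 q3 1.96 q4 0.18 q5 1.15 q6 0.59
[-0.0163, 0.003, 0.0065] [0.068, -0.061, 0.032] dq0.12 q3 2.00 q4 0.26 q5 1.13 q6 0.47
[-0.0158, 0.0039, 0.0073] [0.068, -0.061, 0.032] dq0.12 q3 2.03 q4 0.35 q5 1.13 q6 0.36
[-0.0152, 0.005, 0.0079] [0.068, -0.061, 0.032] dq0.12 q3 2.06 q4 0.43 q5 1.13 q6 0.23
[-0.0145, 0.006, 0.0085] [0.068, -0.061, 0.032] dq0.12 q3 2.09 q4 0.52 q5 1.13 q6 0.11
[-0.0138, 0.007, 0.0089] [0.068, -0.061, 0.032] dq0.12 q3 2.11 q4 0.60 q5 1.15 q6 -0.01
[-0.013, 0.0081, 0.0092] [0.068, -0.061, 0.032] dq0.12 q3 2.14 q4 0.67 q5 1.17 q6 -0.13
[-0.0121, 0.0091, 0.0094] [0.068, -0.061, 0.032] dq0.12 q3 2.16 q4 0.75 q5 1.19 q6 -0.25
[-0.0113, 0.0101, 0.0095] [0.068, -0.061, 0.032] dq0.11 q3 2.18 q4 0.81 q5 1.22 q6 -0.36
[-0.0103, 0.0111, 0.0094] [0.068, -0.061, 0.032] dq0.11 q3 2.19 q4 0.87 q5 1.26 q6 -0.47
[-0.0094, 0.012, 0.0092] [0.068, -0.061, 0.032] dq0.11 q3 2.20 q4 0.93 q5 1.29 q6 -0.58
[-0.0084, 0.0129, 0.0089] [0.068, -0.061, 0.032] dq0.10 q3 2.21 q4 0.98 q5 1.33 q6 -0.68
```

View pics/cf.png

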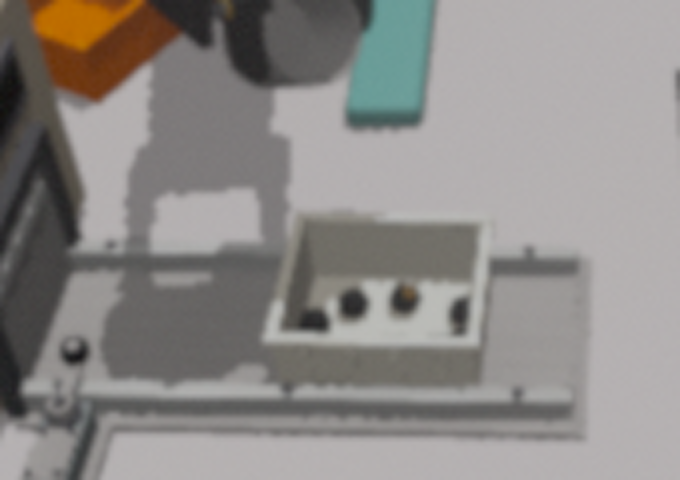

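Four knobs are visible at zoom (310-460, 300-320); the near wall may hide the rest, and the cup interior looks empty. Returning the cup, then I'll check from the top.

Emit:
{"op": "step_arm", "data": {
  "rows": [
    {"xyz":[-0.017,0,0.004],"angular":[0.068,-0.061,0.032],"gripper":0},
    {"xyz":[-0.017,0.001,0.005],"angular":[0.068,-0.061,0.032],"gripper":0},
    {"xyz":[-0.017,0.002,0.006],"angular":[0.068,-0.061,0.032],"gripper":0},
    {"xyz":[-0.016,0.003,0.0065],"angular":[0.068,-0.061,0.032],"gripper":0},
    {"xyz":[-0.016,0.004,0.007],"angular":[0.068,-0.061,0.032],"gripper":0},
    {"xyz":[-0.015,0.005,0.008],"angular":[0.068,-0.061,0.032],"gripper":0},
    {"xyz":[-0.0145,0.006,0.0085],"angular":[0.068,-0.061,0.032],"gripper":0},
    {"xyz":[-0.014,0.007,0.009],"angular":[0.068,-0.061,0.032],"gripper":0},
    {"xyz":[-0.013,0.008,0.009],"angular":[0.068,-0.061,0.032],"gripper":0},
    {"xyz":[-0.012,0.009,0.0095],"angular":[0.068,-0.061,0.032],"gripper":0}
  ]
}}

```text
time: 16.75
tool_pos: [0.4762, 0.1463, 0.2351]
eef_rot: [[0.972, 0.094, 0.214], [-0.223, 0.64, 0.735], [-0.068, -0.763, 0.643]]
contact_force: [-0.5, 0.3, -1.1]
gripper_width: 0.718
```

```bash
python3 chk.py g top; python3 - <<'E'
import cv2
a=cv2.imread('pics/top_g.png')[90:270,190:450]
cv2.imwrite('pics/cg.png',cv2.resize(a,None,fx=3,fy=3,interpolation=cv2.INTER_CUBIC))
from pour import *
R1=Rg; pm=np.array([.416,.300,.14]); a=plan(pm-R1@mid_t,R1,10)
E
```

```text
mid [0.47128388 0.13726254 0.22395671] cupz [0.13937899 0.229113   0.96342965] tilt 15.542993046594425 az 58.6861072863052
[-0.0086, 0.016, 0.0053] [0.025, -0.021, 0.01] dq0.04 q3 2.18 q4 0.78 q5 1.23 q6 -0.31
[-0.0084, 0.0162, 0.005] [0.025, -0.021, 0.01] dq0.04 q3 2.21 q4 0.82 q5 1.22 q6 -0.35
[-0.0081, 0.0164, 0.0048] [0.025, -0.021, 0.01] dq0.04 q3 2.23 q4 0.86 q5 1.20 q6 -0.39
[-0.0078, 0.0166, 0.0045] [0.025, -0.021, 0.01] dq0.04 q3 2.25 q4 0.89 q5 1.19 q6 -0.43
[-0.0076, 0.0168, 0.0043] [0.025, -0.021, 0.01] dq0.04 q3 2.27 q4 0.93 q5 1.18 q6 -0.48
[-0.0073, 0.017, 0.004] [0.025, -0.021, 0.01] dq0.05 q3 2.29 q4 0.97 q5 1.16 q6 -0.53
[-0.0071, 0.0171, 0.0037] [0.025, -0.021, 0.01] dq0.05 q3 2.30 q4 1.01 q5 1.15 q6 -0.57
[-0.0068, 0.0173, 0.0035] [0.025, -0.021, 0.01] dq0.05 q3 2.32 q4 1.06 q5 1.14 q6 -0.63
[-0.0066, 0.0174, 0.0032] [0.025, -0.021, 0.01] dq0.05 q3 2.33 q4 1.10 q5 1.13 q6 -0.68
[-0.0064, 0.0176, 0.0029] [0.025, -0.021, 0.01] dq0.06 q3 2.34 q4 1.15 q5 1.12 q6 -0.73
```

View pics/cg.png

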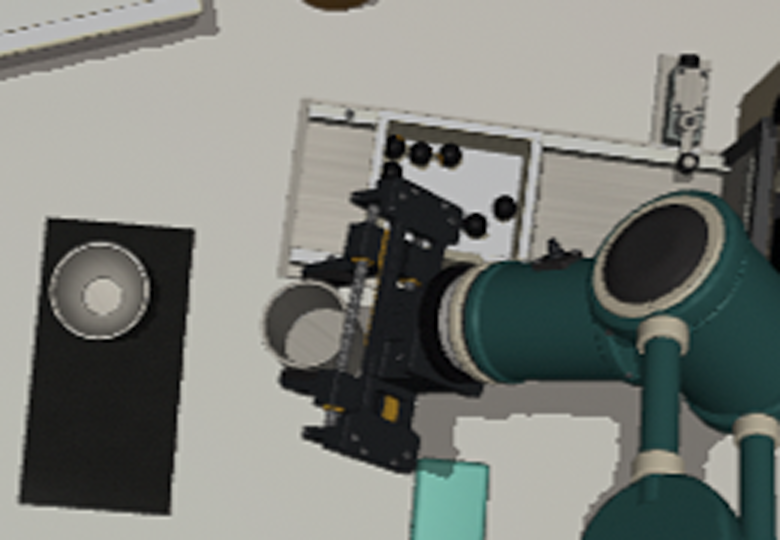

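The top view shows the cup empty at zoom (305,325). Six knobs are visible in the tub and the gripper covers the rest. Continuing to the mat.

Emit:
{"op": "step_arm", "data": {
  "rows": [
    {"xyz":[-0.0086,0.016,0.0055],"angular":[0.025,-0.021,0.01],"gripper":0},
    {"xyz":[-0.0085,0.016,0.005],"angular":[0.025,-0.021,0.01],"gripper":0},
    {"xyz":[-0.008,0.0165,0.005],"angular":[0.025,-0.021,0.01],"gripper":0},
    {"xyz":[-0.008,0.0165,0.0045],"angular":[0.025,-0.021,0.01],"gripper":0},
    {"xyz":[-0.0075,0.017,0.0045],"angular":[0.025,-0.021,0.01],"gripper":0},
    {"xyz":[-0.0075,0.017,0.004],"angular":[0.025,-0.021,0.01],"gripper":0},
    {"xyz":[-0.007,0.017,0.004],"angular":[0.025,-0.021,0.01],"gripper":0},
    {"xyz":[-0.007,0.017,0.0035],"angular":[0.025,-0.021,0.01],"gripper":0},
    {"xyz":[-0.0065,0.0175,0.003],"angular":[0.025,-0.021,0.01],"gripper":0},
    {"xyz":[-0.0065,0.0175,0.003],"angular":[0.025,-0.021,0.01],"gripper":0}
  ]
}}

```text
time: 17.8
tool_pos: [0.4119, 0.3105, 0.1607]
eef_rot: [[1.0, -0.003, -0.031], [0.021, 0.815, 0.579], [0.024, -0.579, 0.815]]
contact_force: [0.4, 1.2, -0.8]
gripper_width: 0.721
```

```bash
python3 chk.py h side top; python3 - <<'E'
import cv2
a=cv2.imread('pics/side_h.png')[100:280,180:440]
cv2.imwrite('pics/ch.png',cv2.resize(a,None,fx=3,fy=3,interpolation=cv2.INTER_CUBIC))
a=cv2.imread('pics/top_h.png')[90:270,190:450]
cv2.imwrite('pics/ch2.png',cv2.resize(a,None,fx=3,fy=3,interpolation=cv2.INTER_CUBIC))
from pour import *
R1=Rg; pm=np.array([.414,.312,.05]); a=plan(pm-R1@mid_t,R1,7)
from h import *
d=pickle.load(open('top_h.pkl','rb')); P=cloud(d); z=P[...,2]
m=(d['range_z']>0)&(np.abs(P[...,0]-.62)<.05)&(np.abs(P[...,1]-.015)<.06)&(z>.02)&(z<.055); print(m.sum())
E
```

```text
mid [0.41052232 0.30275391 0.14730455] cupz [-0.00337066  0.00791229  1.000021  ] tilt nan az 113.0741764311664
[0.0003, 0.0091, -0.0106] [0.001, 0.003, -0.003] dq0.03 q3 2.34 q4 1.14 q5 1.12 q6 -0.75
[0.0003, 0.0091, -0.0106] [0.001, 0.003, -0.003] dq0.03 q3 2.35 q4 1.16 q5 1.10 q6 -0.78
[0.0003, 0.0091, -0.0106] [0.001, 0.003, -0.003] dq0.03 q3 2.35 q4 1.18 q5 1.08 q6 -0.82
[0.0003, 0.0091, -0.0106] [0.001, 0.003, -0.003] dq0.04 q3 2.36 q4 1.20 q5 1.07 q6 -0.85
[0.0003, 0.0091, -0.0106] [0.001, 0.003, -0.003] dq0.04 q3 2.36 q4 1.23 q5 1.05 q6 -0.89
[0.0003, 0.0091, -0.0106] [0.001, 0.003, -0.003] dq0.04 q3 2.37 q4 1.25 q5 1.04 q6 -0.93
[0.0003, 0.0091, -0.0106] [0.001, 0.003, -0.003] dq0.04 q3 2.37 q4 1.28 q5 1.02 q6 -0.96
575chk.py:7: RuntimeWarning: invalid value encountered in arccos
  p,R,q=state(); c=R@cz_t; print('mid',p+R@mid_t,'cupz',c,'tilt',np.degrees(np.arccos(c[2])),'az',np.degrees(np.arctan2(c[1],c[0])))
```

View pics/ch.png

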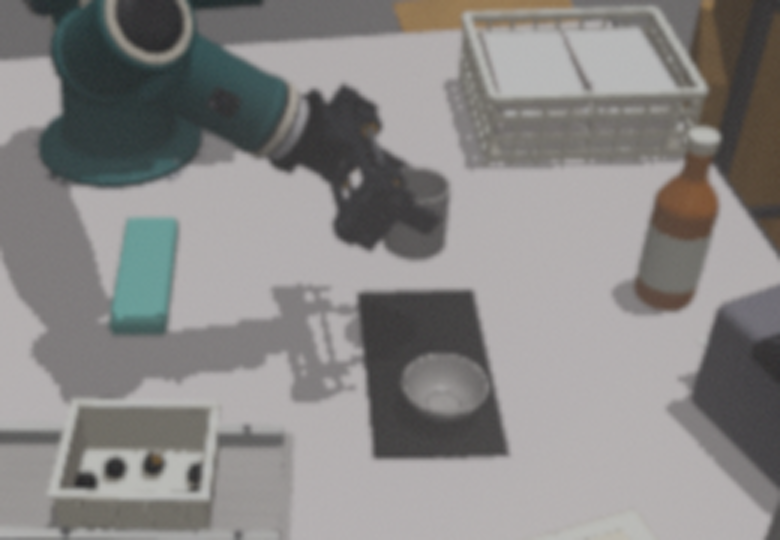

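View pics/ch2.png

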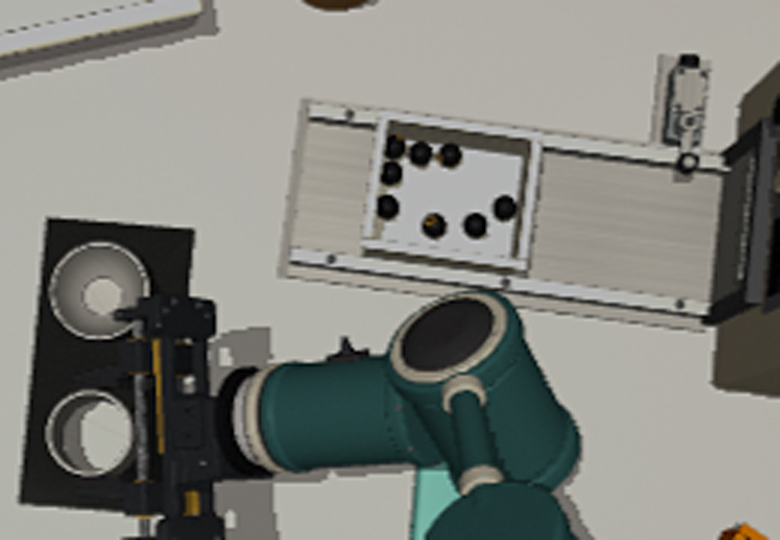

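All eight knobs are in the tub. Lowering the cup.

Emit:
{"op": "step_arm", "data": {
  "rows": [
    {"xyz":[0.0003,0.009,-0.0105],"angular":[0.001,0.003,-0.003],"gripper":0},
    {"xyz":[0.0003,0.009,-0.0105],"angular":[0.001,0.003,-0.003],"gripper":0},
    {"xyz":[0.0003,0.009,-0.0105],"angular":[0.001,0.003,-0.003],"gripper":0},
    {"xyz":[0.0003,0.009,-0.0105],"angular":[0.001,0.003,-0.003],"gripper":0},
    {"xyz":[0.0003,0.009,-0.0105],"angular":[0.001,0.003,-0.003],"gripper":0},
    {"xyz":[0.0003,0.009,-0.0105],"angular":[0.001,0.003,-0.003],"gripper":0},
    {"xyz":[0.0003,0.009,-0.0105],"angular":[0.001,0.003,-0.003],"gripper":0},
    {"xyz":[0,0,0],"angular":[0,0,0],"gripper":0},
    {"xyz":[0,0,0],"angular":[0,0,0],"gripper":0},
    {"xyz":[0,0,0],"angular":[0,0,0],"gripper":0}
  ]
}}

```text
time: 18.9
tool_pos: [0.4247, 0.3182, 0.0721]
eef_rot: [[1.0, 0.015, -0.023], [0.001, 0.816, 0.578], [0.027, -0.578, 0.816]]
contact_force: [-0.1, -0.5, -1.4]
gripper_width: 0.722
```

```bash
python3 st.py; python3 chk.py i wrist side; python3 - <<'E'
from pour import *
R1=Rg; pm=np.array([.414,.312,.0375]); a=plan(pm-R1@mid_t,R1,3)
from h import *
d=pickle.load(open('side_i.pkl','rb')); P=cloud(d); z=P[...,2]
m=(d['range_z']>0)&(np.abs(P[...,0]-.414)<.05)&(P[...,1]>.29)&(P[...,1]<.36)&(z>.07)&(z<.12)
print('cup top z (98pct)',np.percentile(P[m][:,2],[50,90,98]), P[m][:,:2].max(0))
E
```

```text
18.9 q [ 0.0372  0.2394  2.3424  1.2525  1.0314 -0.9382] p [0.4247 0.3182 0.0721] F [-0.0524 -0.5401 -1.3579] w 0.7221847962847445
[[ 0.9996  0.0149 -0.023 ]
 [ 0.0012  0.816   0.578 ]
 [ 0.0274 -0.5778  0.8157]]
mid [0.42530715 0.31039745 0.06029313] cupz [-0.01210954  0.00587371  0.99996741] tilt 0.462546902139875 az 154.12438829384365
[-0.0039, 0.0047, -0.0058] [0.002, 0.005, -0.001] dq0.02 q3 2.35 q4 1.27 q5 1.03 q6 -0.96
[-0.0039, 0.0047, -0.0058] [0.002, 0.005, -0.001] dq0.02 q3 2.36 q4 1.28 q5 1.02 q6 -0.98
[-0.0038, 0.0047, -0.0059] [0.002, 0.005, -0.001] dq0.02 q3 2.37 q4 1.30 q5 1.01 q6 -1.00
cup top z (98pct) [0.08943182 0.0978173  0.10232041] [0.46397894 0.34357985]
```

View pics/wrist_i.png

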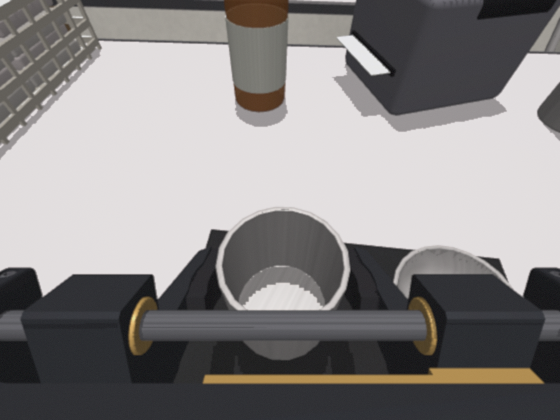

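Emit:
{"op": "step_arm", "data": {
  "rows": [
    {"xyz":[-0.005,0,0],"angular":[0,0,0],"gripper":0},
    {"xyz":[-0.005,0,0],"angular":[0,0,0],"gripper":0},
    {"xyz":[-0.002,0.003,-0.004],"angular":[0.001,0.003,0],"gripper":0},
    {"xyz":[-0.001,0.003,-0.004],"angular":[0.001,0.003,0],"gripper":0},
    {"xyz":[-0.001,0.002,-0.004],"angular":[0.001,0.003,0],"gripper":0},
    {"xyz":[-0.001,0.002,-0.003],"angular":[0.001,0.003,0],"gripper":0},
    {"xyz":[0,0.001,-0.001],"angular":[0,0,0],"gripper":0},
    {"xyz":[0,0,0],"angular":[0,0,0],"gripper":0},
    {"xyz":[0,0,0],"angular":[0,0,0],"gripper":0},
    {"xyz":[0,0,0],"angular":[0,0,0],"gripper":0}
  ]
}}

```text
time: 20.0
tool_pos: [0.4089, 0.3179, 0.0512]
eef_rot: [[1.0, 0.015, -0.011], [-0.007, 0.819, 0.574], [0.018, -0.574, 0.819]]
contact_force: [0.6, 0.6, -1.5]
gripper_width: 0.725
```

```bash
python3 st.py; python3 chk.py j
```

```text
20.0 q [ 0.0359  0.2702  2.3755  1.2923  1.0165 -0.9995] p [0.4089 0.3179 0.0512] F [ 0.6347  0.6271 -1.5088] w 0.724785373864631
[[ 0.9998  0.0155 -0.0107]
 [-0.0065  0.8186  0.5744]
 [ 0.0176 -0.5742  0.8185]]
mid [0.40919162 0.31013122 0.03927448] cupz [-0.00162011  0.00141027  1.00005568] tilt nan az 138.96117106272905chk.py:7: RuntimeWarning: invalid value encountered in arccos
  p,R,q=state(); c=R@cz_t; print('mid',p+R@mid_t,'cupz',c,'tilt',np.degrees(np.arccos(c[2])),'az',np.degrees(np.arctan2(c[1],c[0])))
```

Emit:
{"op": "step_arm", "data": {
  "rows": [
    {"xyz":[0,0.001,-0.0013],"angular":[0,0,0],"gripper":0},
    {"xyz":[0,0.0005,-0.001],"angular":[0,0,0],"gripper":0},
    {"xyz":[0,0,0],"angular":[0,0,0],"gripper":0},
    {"xyz":[0,0,0],"angular":[0,0,0],"gripper":0.5},
    {"xyz":[0,0,0],"angular":[0,0,0],"gripper":0.7},
    {"xyz":[0,0,0],"angular":[0,0,0],"gripper":0.9},
    {"xyz":[0,0,0],"angular":[0,0,0],"gripper":1},
    {"xyz":[0,0,0],"angular":[0,0,0],"gripper":1},
    {"xyz":[0,0,0],"angular":[0,0,0],"gripper":1},
    {"xyz":[0,0,0],"angular":[0,0,0],"gripper":1}
  ]
}}

```text
time: 21.0
tool_pos: [0.4104, 0.3184, 0.0502]
eef_rot: [[1.0, 0.017, -0.013], [-0.007, 0.82, 0.572], [0.02, -0.572, 0.82]]
contact_force: [0.2, 0.2, -0.4]
gripper_width: 0.999
```

```bash
python3 st.py; python3 chk.py k2 wrist
```

```text
21.0 q [ 0.0357  0.2759  2.3736  1.2977  1.0171 -1.0078] p [0.4104 0.3184 0.0502] F [ 0.219   0.1841 -0.3595] w 0.999346122685518
[[ 0.9998  0.017  -0.013 ]
 [-0.0065  0.8202  0.5721]
 [ 0.0204 -0.5718  0.8201]]
mid [0.41067535 0.31064225 0.03825637] cupz [-0.00437153 -0.00141028  1.00004743] tilt nan az -162.1200795004431chk.py:7: RuntimeWarning: invalid value encountered in arccos
  p,R,q=state(); c=R@cz_t; print('mid',p+R@mid_t,'cupz',c,'tilt',np.degrees(np.arccos(c[2])),'az',np.degrees(np.arctan2(c[1],c[0])))
```

View pics/wrist_k2.png

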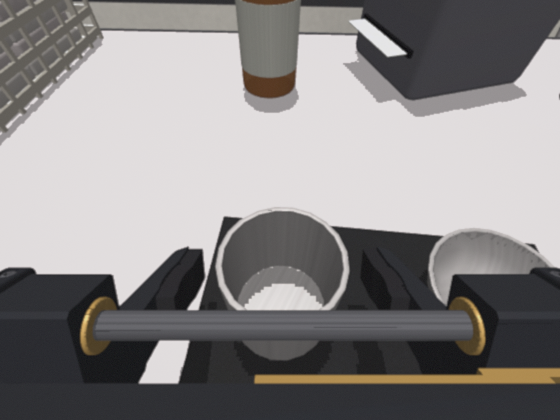

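Emit:
{"op": "step_arm", "data": {
  "rows": [
    {"xyz":[0.001,-0.012,0],"angular":[0,0,0],"gripper":1},
    {"xyz":[0.001,-0.012,0],"angular":[0,0,0],"gripper":1},
    {"xyz":[0.001,-0.012,0],"angular":[0,0,0],"gripper":1},
    {"xyz":[0.001,-0.015,0],"angular":[0,0,0],"gripper":1},
    {"xyz":[0.001,-0.02,0],"angular":[0,0,0],"gripper":1},
    {"xyz":[0.001,-0.03,0],"angular":[0,0,0],"gripper":1},
    {"xyz":[0,-0.04,0],"angular":[0,0,0],"gripper":1},
    {"xyz":[0,-0.04,0],"angular":[0,0,0],"gripper":1},
    {"xyz":[0,-0.02,0.02],"angular":[0,0,0],"gripper":1},
    {"xyz":[0,-0.02,0.02],"angular":[0,0,0],"gripper":1}
  ]
}}

```text
time: 22.05
tool_pos: [0.4093, 0.1474, 0.2159]
eef_rot: [[1.0, 0.015, -0.005], [-0.009, 0.817, 0.577], [0.013, -0.577, 0.817]]
contact_force: [-1.0, -0.1, -0.1]
gripper_width: 1.0
```

```bash
python3 st.py; python3 chk.py l side wrist
```

```text
22.05 q [-0.3708 -0.0391  2.2765  0.8845  1.4355 -0.7468] p [0.4093 0.1474 0.2159] F [-0.9683 -0.117  -0.108 ] w 0.9997082488661273
[[ 0.9999  0.0148 -0.0051]
 [-0.0091  0.8167  0.577 ]
 [ 0.0127 -0.5769  0.8167]]
mid [0.41221529 0.13920535 0.20659948] cupz [-0.00490088  0.00613194  1.00002717] tilt nan az 128.63321417128344chk.py:7: RuntimeWarning: invalid value encountered in arccos
  p,R,q=state(); c=R@cz_t; print('mid',p+R@mid_t,'cupz',c,'tilt',np.degrees(np.arccos(c[2])),'az',np.degrees(np.arctan2(c[1],c[0])))
```

View pics/wrist_l.png

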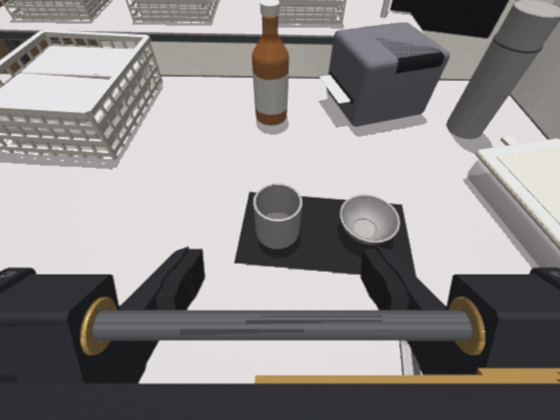

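The cup stands upright on the mat at (277,215). Next I'll shut the gripper and go tool-down behind the tub.

```bash
python3 - <<'E'
from plan import *
u=np.array([.163,.987,0]);u/=np.linalg.norm(u); x=np.array([u[1],-u[0],0]); R=np.stack([x,[0,0,-1],u],1)
print(np.linalg.det(R))
plan(np.array([.632,.135,.16]),R,10)
E
```

```text
1.0000000000000002
[0.0219, 0.0028, -0.0057] [-0.095, 0.015, -0.005] dq0.09 q3 2.23 q4 0.84 q5 1.36 q6 -0.66
[0.022, 0.0035, -0.0051] [-0.095, 0.015, -0.005] dq0.10 q3 2.19 q4 0.78 q5 1.29 q6 -0.56
[0.022, 0.004, -0.0044] [-0.095, 0.015, -0.005] dq0.10 q3 2.14 q4 0.71 q5 1.23 q6 -0.46
[0.022, 0.0045, -0.0037] [-0.095, 0.015, -0.005] dq0.11 q3 2.09 q4 0.62 q5 1.18 q6 -0.35
[0.0221, 0.005, -0.0029] [-0.095, 0.015, -0.005] dq0.11 q3 2.04 q4 0.53 q5 1.14 q6 -0.24
[0.0221, 0.0053, -0.002] [-0.095, 0.015, -0.005] dq0.12 q3 1.99 q4 0.43 q5 1.11 q6 -0.12
[0.0221, 0.0056, -0.0012] [-0.095, 0.015, -0.005] dq0.12 q3 1.93 q4 0.32 q5 1.09 q6 0.00
[0.0221, 0.0058, -0.0003] [-0.095, 0.015, -0.005] dq0.12 q3 1.87 q4 0.21 q5 1.09 q6 0.12
[0.022, 0.0059, 0.0006] [-0.095, 0.015, -0.005] dq0.11 q3 1.81 q4 0.10 q5 1.10 q6 0.23
[0.022, 0.0059, 0.0015] [-0.095, 0.015, -0.005] dq0.10 q3 1.75 q4 -0.00 q5 1.13 q6 0.34
```

Emit:
{"op": "step_arm", "data": {
  "rows": [
    {"xyz":[0.022,0.003,-0.0055],"angular":[-0.095,0.015,-0.005],"gripper":-1},
    {"xyz":[0.022,0.0035,-0.005],"angular":[-0.095,0.015,-0.005],"gripper":-1},
    {"xyz":[0.022,0.004,-0.0045],"angular":[-0.095,0.015,-0.005],"gripper":-1},
    {"xyz":[0.022,0.0045,-0.0035],"angular":[-0.095,0.015,-0.005],"gripper":-1},
    {"xyz":[0.022,0.005,-0.003],"angular":[-0.095,0.015,-0.005],"gripper":-1},
    {"xyz":[0.022,0.005,-0.002],"angular":[-0.095,0.015,-0.005],"gripper":-1},
    {"xyz":[0.022,0.005,-0.001],"angular":[-0.095,0.015,-0.005],"gripper":-1},
    {"xyz":[0.022,0.005,0],"angular":[-0.095,0.015,-0.005],"gripper":-1},
    {"xyz":[0.022,0.005,0.001],"angular":[-0.095,0.015,-0.005],"gripper":-1},
    {"xyz":[0.022,0.005,0.0015],"angular":[-0.095,0.015,-0.005],"gripper":-1}
  ],
  "newtons": 10
}}

```text
time: 23.15
tool_pos: [0.6331, 0.1223, 0.1559]
eef_rot: [[0.984, -0.01, 0.176], [-0.176, -0.042, 0.984], [-0.002, -0.999, -0.043]]
contact_force: [0.1, 0.1, 0.6]
gripper_width: 0.116
```

```bash
python3 st.py; python3 - <<'E'
from plan import *
u=np.array([.163,.987,0]);u/=np.linalg.norm(u); x=np.array([u[1],-u[0],0]); R=np.stack([x,[0,0,-1],u],1)
plan(np.array([.631,.130,.042]),R,7)
E
```

```text
23.15 q [ 0.1732  0.2798  1.742  -0.0437  1.1369  0.3688] p [0.6331 0.1223 0.1559] F [0.1163 0.1247 0.6382] w 0.11582052342837651
[[ 0.9844 -0.0096  0.1757]
 [-0.176  -0.042   0.9835]
 [-0.0021 -0.9991 -0.043 ]]
[-0.0005, 0.0162, 0.0017] [0.006, -0.002, -0.0] dq0.03 q3 1.76 q4 -0.04 q5 1.11 q6 0.36
[-0.0005, 0.0162, 0.0016] [0.006, -0.002, -0.0] dq0.03 q3 1.77 q4 -0.03 q5 1.08 q6 0.36
[-0.0005, 0.0162, 0.0015] [0.006, -0.002, -0.0] dq0.03 q3 1.79 q4 -0.03 q5 1.04 q6 0.35
[-0.0005, 0.0162, 0.0014] [0.006, -0.002, -0.0] dq0.03 q3 1.80 q4 -0.02 q5 1.01 q6 0.35
[-0.0005, 0.0163, 0.0013] [0.006, -0.002, -0.0] dq0.03 q3 1.81 q4 -0.01 q5 0.98 q6 0.34
[-0.0005, 0.0163, 0.0012] [0.006, -0.002, -0.0] dq0.03 q3 1.82 q4 -0.01 q5 0.95 q6 0.34
[-0.0005, 0.0163, 0.0011] [0.006, -0.002, -0.0] dq0.03 q3 1.83 q4 -0.00 q5 0.92 q6 0.33
```

Emit:
{"op": "step_arm", "data": {
  "rows": [
    {"xyz":[-0.001,0.016,0.003],"angular":[0.006,-0.002,0],"gripper":-1},
    {"xyz":[-0.001,0.016,0.003],"angular":[0.006,-0.002,0],"gripper":-1},
    {"xyz":[0,0.016,0.002],"angular":[0.006,-0.002,0],"gripper":-1},
    {"xyz":[0,0.016,0.002],"angular":[0.006,-0.002,0],"gripper":-1},
    {"xyz":[0,0.016,0.001],"angular":[0.006,-0.002,0],"gripper":-1},
    {"xyz":[0,0.016,0.001],"angular":[0.006,-0.002,0],"gripper":-1},
    {"xyz":[0,0.015,0.001],"angular":[0.006,-0.002,0],"gripper":-1},
    {"xyz":[0,0,0],"angular":[0,0,0],"gripper":-1},
    {"xyz":[0,0,0],"angular":[0,0,0],"gripper":-1},
    {"xyz":[0,0,0],"angular":[0,0,0],"gripper":-1}
  ]
}}

```text
time: 24.15
tool_pos: [0.6185, 0.1286, 0.0265]
eef_rot: [[0.987, -0.025, 0.159], [-0.159, 0.004, 0.987], [-0.025, -1.0, -0.0]]
contact_force: [0.8, 0.1, 1.0]
gripper_width: 0.003
```

```bash
python3 st.py; python3 chk.py m side top | tail -0; python3 - <<'E'
from plan import *
from h import *
a=cv2.imread('pics/side_m.png')[180:300,130:300]; b=cv2.imread('pics/top_m.png')[90:210,270:440]
cv2.imwrite('pics/cm.png',cv2.resize(cv2.hconcat([a,b]),None,fx=2.3,fy=2.3,interpolation=cv2.INTER_CUBIC))
d=pickle.load(open('side_m.pkl','rb')); P=cloud(d); z=P[...,2]
m=(d['range_z']>0)&(np.abs(P[...,0]-.61)<.1)&(P[...,1]>-.12)&(P[...,1]<.1)&(z>.06)&(z<.076)
print(cv2.minAreaRect(P[m][:,:2].astype(np.float32)))
E
```

```text
24.15 q [0.1613 0.4002 1.8495 0.01   0.9158 0.3148] p [0.6185 0.1286 0.0265] F [0.7545 0.0779 1.0111] w 0.002900438165789112
[[ 0.987  -0.0249  0.159 ]
 [-0.159   0.004   0.9873]
 [-0.0253 -0.9997 -0.    ]]
((0.6144804358482361, 0.015230700373649597), (0.13868442177772522, 0.12288808077573776), 80.44245147705078)Exception ignored on flushing sys.stdout:
BrokenPipeError: [Errno 32] Broken pipe
```

View pics/cm.png

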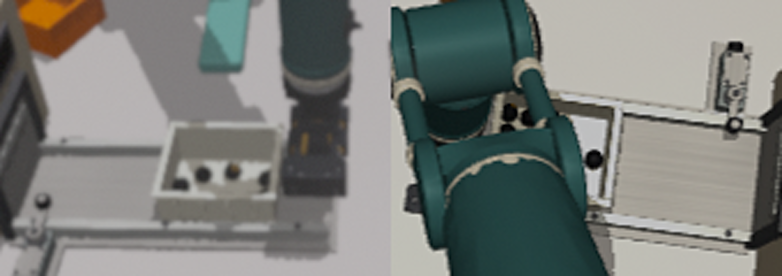

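Fingers stand behind the tub. I'll re-centre 13 mm and raise 12 mm, then push gently.

Emit:
{"op": "step_arm", "data": {
  "rows": [
    {"xyz":[0.006,-0.006,0],"angular":[0,0,-0.01],"gripper":-1},
    {"xyz":[0.006,-0.006,0],"angular":[0,0,-0.01],"gripper":-1},
    {"xyz":[0.003,-0.001,-0.002],"angular":[0,0,0],"gripper":-1},
    {"xyz":[0,0,-0.006],"angular":[0,0,0],"gripper":-1},
    {"xyz":[0,0,-0.007],"angular":[0,0,0],"gripper":-1},
    {"xyz":[0,0,-0.007],"angular":[0,0,0],"gripper":-1},
    {"xyz":[0,0,-0.007],"angular":[0,0,0],"gripper":-1},
    {"xyz":[0,0,-0.007],"angular":[0,0,0],"gripper":-1},
    {"xyz":[0,0,-0.007],"angular":[0,0,0],"gripper":-1},
    {"xyz":[0,0,-0.007],"angular":[0,0,0],"gripper":-1}
  ]
}}

```text
time: 25.25
tool_pos: [0.6299, 0.0739, 0.0445]
eef_rot: [[0.987, 0.004, 0.158], [-0.158, 0.002, 0.987], [0.004, -1.0, 0.003]]
contact_force: [-0.0, 0.6, 0.5]
gripper_width: 0.005
```

```bash
cat > tb.py <<'E'
import sys
from plan import *
from station import vision
from h import *
n=sys.argv[1]
d=vision.snapshot('side'); im=d['image'][:,:,::-1]
cv2.imwrite(f'pics/{n}.png',cv2.resize(im[180:310,90:300],None,fx=3,fy=3,interpolation=cv2.INTER_CUBIC))
P=cloud(d); z=P[...,2]; p,R,q=state()
u=np.array([.163,.987]); x=np.array([.987,-.163])
L=P[...,:2]-np.array([.6125,.0145]); lx=L@x; ly=L@u
rear=((p[:2]-[.6125,.0145])@u)
m=(d['range_z']>0)&(np.abs(lx)<.064)&(ly<rear-.012)&(ly>-.26)&(z>.06)&(z<.075)
print('TCP lane',(p[:2]-[.6125,.0145])@x,rear+.236,'z',p[2],'F',np.array(r.read_state()['contact_force']))
print('tub front/rear y lane', np.percentile(ly[m],[1,99])+.236, m.sum())
E
python3 tb.py t1
```

```text
TCP lane 0.007360817717311462 0.2963159895270498 z 0.04442838474839216 F [-0.61640025 -0.80012552  0.47472793]
tub front/rear y lane [-0.00209234  0.27727723] 496
```

View pics/t1.png

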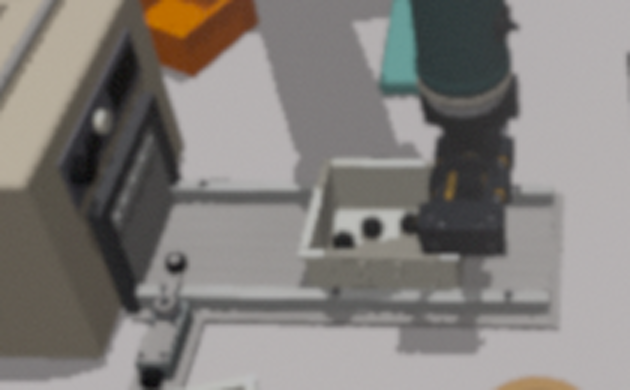

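Emit:
{"op": "step_arm", "data": {
  "rows": [
    {"xyz":[0,0,-0.008],"angular":[0,0,0],"gripper":-1},
    {"xyz":[0,0,-0.009],"angular":[0,0,0],"gripper":-1},
    {"xyz":[0,0,-0.009],"angular":[0,0,0],"gripper":-1},
    {"xyz":[0,0,-0.009],"angular":[0,0,0],"gripper":-1},
    {"xyz":[0,0,-0.009],"angular":[0,0,0],"gripper":-1},
    {"xyz":[0,0,-0.009],"angular":[0,0,0],"gripper":-1},
    {"xyz":[0,0,-0.009],"angular":[0,0,0],"gripper":-1},
    {"xyz":[0,0,-0.009],"angular":[0,0,0],"gripper":-1},
    {"xyz":[0,0,-0.008],"angular":[0,0,0],"gripper":-1},
    {"xyz":[0,0,-0.007],"angular":[0,0,0],"gripper":-1}
  ]
}}

```text
time: 26.3
tool_pos: [0.6147, -0.0194, 0.0443]
eef_rot: [[0.987, 0.004, 0.158], [-0.158, 0.001, 0.987], [0.004, -1.0, 0.002]]
contact_force: [0.1, -0.7, -0.3]
gripper_width: 0.001
```

```bash
sed -i 's/ly>-.26/ly>-.218/' tb.py; python3 tb.py t2; python3 st.py
```

```text
TCP lane 0.007708512738846391 0.20190935143016725 z 0.044252483120829605 F [-0.13196179 -1.03161123  0.0432503 ]
tub front/rear y lane [0.05714404 0.18502651] 394
26.35 q [-0.0742  0.3355  1.9008  0.0014  0.9014  0.084 ] p [ 0.6146 -0.0204  0.0443] F [-0.132  -1.0316  0.0433] w 0.0057409758370785295
[[ 0.9874  0.0039  0.1584]
 [-0.1584  0.0008  0.9874]
 [ 0.0037 -1.      0.0014]]
```

View pics/t2.png

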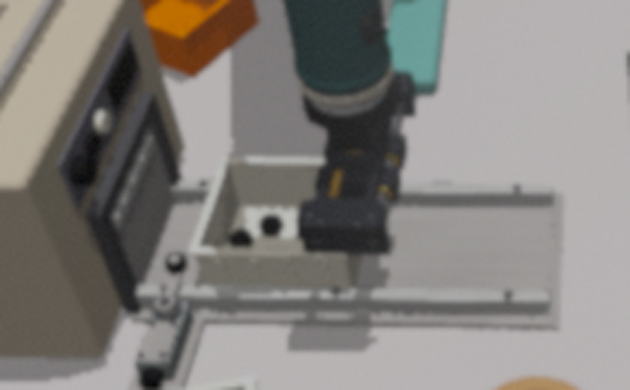

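Emit:
{"op": "step_arm", "data": {
  "rows": [
    {"xyz":[0,0,-0.006],"angular":[0,0,0],"gripper":-1},
    {"xyz":[0,0,-0.006],"angular":[0,0,0],"gripper":-1},
    {"xyz":[0,0,-0.006],"angular":[0,0,0],"gripper":-1},
    {"xyz":[0,0,-0.006],"angular":[0,0,0],"gripper":-1},
    {"xyz":[0,0,-0.006],"angular":[0,0,0],"gripper":-1},
    {"xyz":[0,0,-0.005],"angular":[0,0,0],"gripper":-1},
    {"xyz":[0,0,-0.005],"angular":[0,0,0],"gripper":-1},
    {"xyz":[0,0,-0.004],"angular":[0,0,0],"gripper":-1},
    {"xyz":[0,0,-0.003],"angular":[0,0,0],"gripper":-1},
    {"xyz":[0,0,-0.002],"angular":[0,0,0],"gripper":-1}
  ]
}}

```text
time: 27.35
tool_pos: [0.6063, -0.0715, 0.0442]
eef_rot: [[0.987, 0.004, 0.158], [-0.158, 0.003, 0.987], [0.004, -1.0, 0.003]]
contact_force: [-0.0, 1.9, 0.3]
gripper_width: 0.001
```

```bash
python3 tb.py t3; python3 st.py
```

```text
TCP lane 0.007869245586221017 0.14981764470869735 z 0.044176878075809334 F [-0.50646712  0.16150266 -0.73965367]
tub front/rear y lane [0.01893688 0.13352359] 227
27.4 q [-0.1603  0.3285  1.9107  0.0038  0.8988 -0.0036] p [ 0.6062 -0.0718  0.0442] F [-0.5065  0.1615 -0.7397] w 0.008558677988684187
[[ 0.9874  0.004   0.1584]
 [-0.1584  0.0024  0.9874]
 [ 0.0036 -1.      0.003 ]]
```

View pics/t3.png

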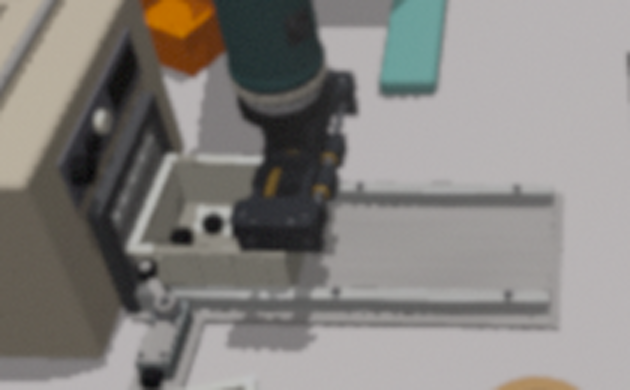

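Emit:
{"op": "step_arm", "data": {
  "rows": [
    {"xyz":[0,0,-0.003],"angular":[0,0,0],"gripper":-1},
    {"xyz":[0,0,-0.003],"angular":[0,0,0],"gripper":-1},
    {"xyz":[0,0,-0.003],"angular":[0,0,0],"gripper":-1},
    {"xyz":[0,0,-0.003],"angular":[0,0,0],"gripper":-1},
    {"xyz":[0,0,-0.002],"angular":[0,0,0],"gripper":-1},
    {"xyz":[0,0,-0.002],"angular":[0,0,0],"gripper":-1},
    {"xyz":[0,0,-0.002],"angular":[0,0,0],"gripper":-1},
    {"xyz":[0,0,-0.002],"angular":[0,0,0],"gripper":-1},
    {"xyz":[0,0,0],"angular":[0,0,0],"gripper":-1},
    {"xyz":[0,0,0],"angular":[0,0,0],"gripper":-1}
  ]
}}

```text
time: 28.4
tool_pos: [0.6036, -0.0748, 0.0444]
eef_rot: [[0.987, 0.004, 0.161], [-0.161, 0.028, 0.987], [-0.0, -1.0, 0.028]]
contact_force: [1.1, -0.5, -0.2]
gripper_width: 0.005
```

```bash
python3 tb.py t4
```

```text
TCP lane 0.0057415785635566985 0.14634705527471698 z 0.044423911598642014 F [-0.1528935   0.61712226  0.7845581 ]
tub front/rear y lane [0.01955602 0.13034216] 228
```

View pics/t4.png

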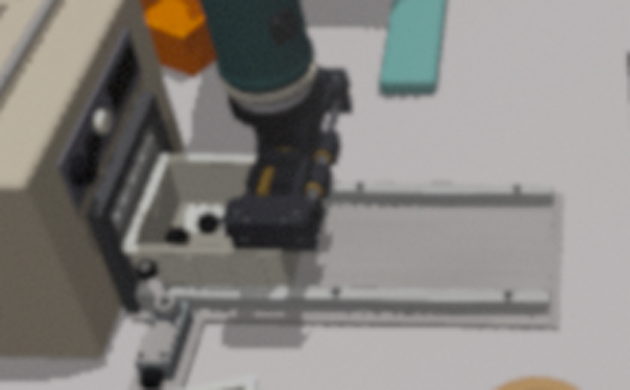

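Emit:
{"op": "step_arm", "data": {
  "rows": [
    {"xyz":[0,0,-0.005],"angular":[0.02,0,0],"gripper":-1},
    {"xyz":[0,0,-0.005],"angular":[0.01,0,0],"gripper":-1},
    {"xyz":[0,0,-0.005],"angular":[0,0,0],"gripper":-1},
    {"xyz":[0,0,-0.005],"angular":[0,0,0],"gripper":-1},
    {"xyz":[0,0,-0.005],"angular":[0,0,0],"gripper":-1},
    {"xyz":[0,0,-0.005],"angular":[0,0,0],"gripper":-1},
    {"xyz":[0,0,-0.005],"angular":[0,0,0],"gripper":-1},
    {"xyz":[0,0,-0.005],"angular":[0,0,0],"gripper":-1},
    {"xyz":[0,0,-0.005],"angular":[0,0,0],"gripper":-1},
    {"xyz":[0,0,-0.005],"angular":[0,0,0],"gripper":-1}
  ]
}}

```text
time: 29.45
tool_pos: [0.604, -0.0731, 0.0458]
eef_rot: [[0.984, 0.021, 0.175], [-0.176, 0.139, 0.975], [-0.004, -0.99, 0.14]]
contact_force: [3.3, 19.0, 2.1]
gripper_width: 0.004
```

```bash
python3 tb.py t5; python3 st.py
```

```text
TCP lane 0.005846216452905071 0.14814961835735113 z 0.045770956875413216 F [ 3.82002424 20.07615516  1.94189499]
tub front/rear y lane [0.01892983 0.13343978] 212
29.5 q [-0.2401  0.3305  1.912   0.1772  0.92   -0.1718] p [ 0.604  -0.0731  0.0458] F [ 3.82   20.0762  1.9419] w 0.0010139378379606968
[[ 0.9844  0.0206  0.1749]
 [-0.176   0.1393  0.9745]
 [-0.0043 -0.99    0.1408]]
```

View pics/t5.png

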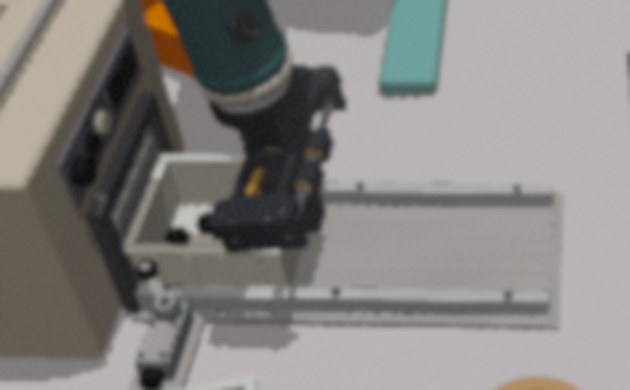

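20 N of resistance and the tool yielding: the tub is hard against the gate. Backing off gently and rising.

Emit:
{"op": "step_arm", "data": {
  "rows": [
    {"xyz":[0,0,0.004],"angular":[0,0,0],"gripper":-1},
    {"xyz":[0,0,0.008],"angular":[-0.02,0,0],"gripper":-1},
    {"xyz":[0,0,0.012],"angular":[-0.02,0,0],"gripper":-1},
    {"xyz":[0,0,0.02],"angular":[-0.03,0,0],"gripper":-1},
    {"xyz":[0,0,0.03],"angular":[-0.03,0,0],"gripper":-1},
    {"xyz":[0,-0.01,0.03],"angular":[-0.03,0,0],"gripper":-1},
    {"xyz":[0,-0.04,0.02],"angular":[0,0,0],"gripper":-1},
    {"xyz":[0,-0.045,0.02],"angular":[0,0,0],"gripper":-1},
    {"xyz":[0,-0.045,0.02],"angular":[0,0,0],"gripper":-1},
    {"xyz":[0,-0.045,0.02],"angular":[0,0,0],"gripper":-1}
  ]
}}

```text
time: 30.5
tool_pos: [0.6319, 0.1058, 0.2337]
eef_rot: [[0.983, -0.023, 0.181], [-0.181, -0.002, 0.984], [-0.022, -1.0, -0.006]]
contact_force: [0.6, -0.1, -1.0]
gripper_width: 0.003
```

```bash
python3 st.py; python3 chk.py z side top >/dev/null 2>&1; python3 - <<'E'
from h import *
u=np.array([.163,.987]); x=np.array([.987,-.163])
for n in ('side','top'):
    d=pickle.load(open(n+'_z.pkl','rb')); P=cloud(d); z=P[...,2]; L=P[...,:2]-np.array([.6125,.0145]); lx=L@x; ly=L@u
    m=(d['range_z']>0)&(np.abs(lx)<.07)&(ly<.1)&(ly>-.236)&(z>.062)&(z<.075); print(n,m.sum(),np.percentile(ly[m],[1,99])+.236)
a=cv2.imread('pics/side_z.png')[170:310,100:310]; cv2.imwrite('pics/z1.png',cv2.resize(a,None,fx=3.5,fy=3.5,interpolation=cv2.INTER_CUBIC))
a=cv2.imread('pics/top_z.png')[90:270,190:450]; cv2.imwrite('pics/z2.png',cv2.resize(a,None,fx=3,fy=3,interpolation=cv2.INTER_CUBIC))
E
```

```text
30.5 q [0.1267 0.2176 1.6701 0.0007 1.277  0.3083] p [0.6319 0.1058 0.2337] F [ 0.6452 -0.1145 -0.9664] w 0.002929228514495436
[[ 0.9833 -0.0231  0.1808]
 [-0.1809 -0.0023  0.9835]
 [-0.0223 -0.9997 -0.0064]]
side 541 [0.00027621 0.13780441]
top 469 [1.23934758e-04 1.30112447e-01]
```

View pics/z1.png

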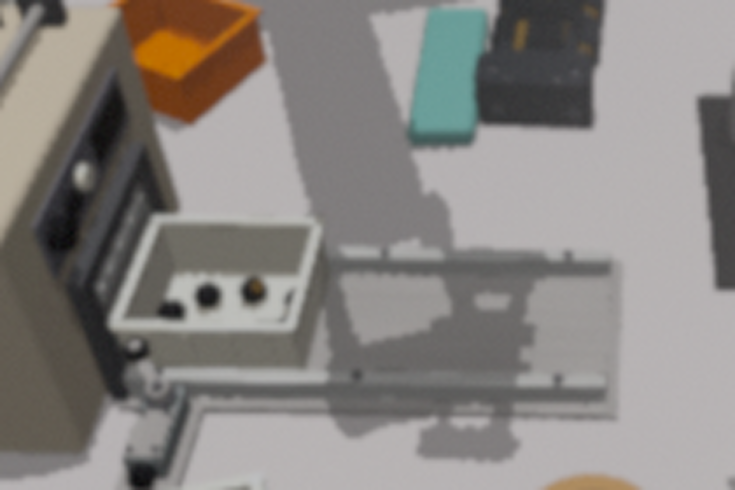

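View pics/z2.png

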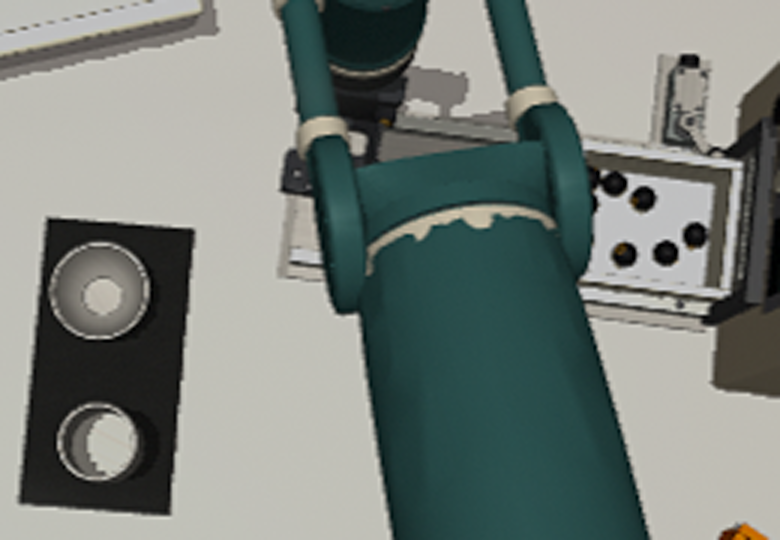

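The tub front reads 0.000 m from the gate and the lever is swung aside. I'll clear the arm for a full knob count and settling.

Emit:
{"op": "step_arm", "data": {
  "rows": [
    {"xyz":[0,-0.02,0.03],"angular":[0,0,0],"gripper":-1},
    {"xyz":[0,-0.02,0.03],"angular":[0,0,0],"gripper":-1},
    {"xyz":[0,-0.02,0.03],"angular":[0,0,0],"gripper":-1},
    {"xyz":[0,-0.02,0.03],"angular":[0,0,0],"gripper":-1},
    {"xyz":[0,-0.02,0.03],"angular":[0,0,0],"gripper":-1},
    {"xyz":[0,0,0.02],"angular":[0,0,0],"gripper":-1},
    {"xyz":[0,0,0.02],"angular":[0,0,0],"gripper":-1},
    {"xyz":[0,0,0],"angular":[0,0,0],"gripper":-1},
    {"xyz":[0,0,0],"angular":[0,0,0],"gripper":-1},
    {"xyz":[0,0,0],"angular":[0,0,0],"gripper":-1}
  ]
}}

```text
time: 31.6
tool_pos: [0.6735, 0.292, 0.3347]
eef_rot: [[0.983, -0.014, 0.185], [-0.185, -0.012, 0.983], [-0.012, -1.0, -0.014]]
contact_force: [-0.4, -0.0, 0.4]
gripper_width: 0.004
```

```bash
python3 st.py; python3 chk.py y side top >/dev/null 2>&1; python3 - <<'E'
from h import *
u=np.array([.163,.987]); x=np.array([.987,-.163])
for n in ('side','top'):
    d=pickle.load(open(n+'_y.pkl','rb')); P=cloud(d); z=P[...,2]; L=P[...,:2]-np.array([.6125,.0145]); lx=L@x; ly=L@u
    m=(d['range_z']>0)&(np.abs(lx)<.07)&(ly<.1)&(ly>-.236)&(z>.062)&(z<.075); print(n,m.sum(),np.percentile(ly[m],[1,99])+.236)
    c=(d['range_z']>0)&(np.abs(P[...,0]-.414)<.05)&(np.abs(P[...,1]-.312)<.05)&(z>.066)&(z<.08); print(n,'cup',P[c][:,2].mean() if c.any() else None,cv2.minEnclosingCircle(P[c][:,:2].astype(np.float32)) if c.any() else '')
a=cv2.imread('pics/top_y.png')[110:230,350:480]; cv2.imwrite('pics/y2.png',cv2.resize(a,None,fx=5,fy=5,interpolation=cv2.INTER_CUBIC))
E
```

```text
31.6 q [ 0.3778  0.3517  1.3185 -0.0056  1.4889  0.5647] p [0.6735 0.292  0.3347] F [-0.3625 -0.0036  0.4069] w 0.0042303286167445055
[[ 0.9826 -0.0142  0.1852]
 [-0.1854 -0.0116  0.9826]
 [-0.0118 -0.9998 -0.014 ]]
side 535 [0.00031427 0.13752276]
side cup 0.07078161726998769 ((0.4117536246776581, 0.3099181652069092), 0.03471749648451805)
top 617 [0.00039586 0.13628852]
top cup 0.07247927579324796 ((0.4078284204006195, 0.3114086091518402), 0.03204351291060448)
```

View pics/y2.png

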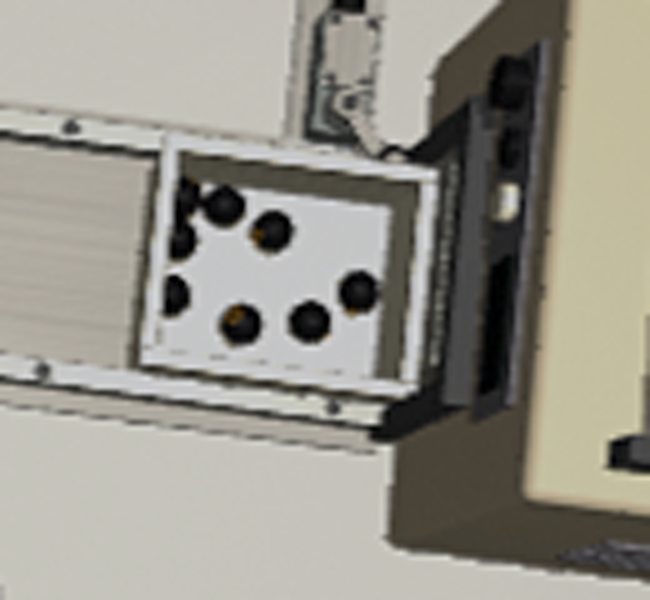

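View pics/side_y.png

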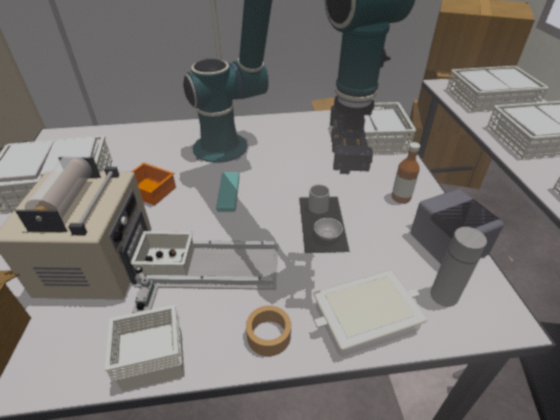

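The top view shows eight knobs inside the tub and the flange at the gate. The lever swings from (350,102) to the roller at (397,155), about 0.8 rad. The cup is upright on the mat, and the dish and bottle are in place. Handing in.

```bash
python3 -c "
from station import r
print(r.hand_in())"
```

```text
the job is handed in; nothing more can be done
None
```

I poured all eight knobs into the tub, put the empty cup back on the mat, and slid the tub along its guides to the gate. I handed the job in at about 32 s; it gave no verdict.

**Last checks before handing in:**
- **Knobs:** the top view showed all eight inside the tub.
- **Tub:** its flange runs from 0 to about 137 mm from the gate, so it is right against it. The tub kept that position after the fingers backed off.
- **Switch:** the lever is swung to about 0.8 rad, estimated from the picture. It trips at 0.45.
- **Cup:** it stands upright and empty on the mat, with its rim 71–72 mm above the table.
- **Dish and bottle:** neither appears to have moved in the last pictures; I did not measure them again.
- **Robot:** the gripper is clear of everything.

**Where it fell short or disagreed:**
- **Push force:** the last push pressed the tub on the gate with about 20 N, against a limit of 40 N. That was firmer than needed.
- **Drift:** sideways drift of up to about 13 mm in the arm had to be corrected along the way.
- **Measurements:** the two fixed cameras differed by 2–4 mm on the cup position.

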